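# Gang-clamp the lane guides for re-drilling

### The arm

A 6-joint arm with a two-finger parallel gripper is mounted at the origin on the work surface. World frame = base frame: x ahead of the robot, y to its left, z up, the work surface at z = 0. Lengths are in mm, angles in rad, forces in N, time in s.
With the tool pointing down it reaches from about 375 to 925 mm from the base axis. Payload 5.7 kg.
Tool frame: the origin (TCP) lies midway between the tips of the shut fingers; the grasp point (between the pads) lies 19 mm behind it; z points along the fingers, y is the line along which they close (so a half turn about z gives the same grasp; the last joint's range is limited). The gripper opens to 85 mm and grips with 20 to 120 N. Pads are 22 mm wide; open, the fingers measure 114 mm over their backs; the gripper's body (76 mm by 85 mm) begins 54 mm behind the grasp point. The pads swing forward as they close: fully open they stand 13 mm farther back than shut.
Start: joints at [-1.451, 0.359, 1.51, -0, 1.272, -0.115], TCP at [139.575, -583.505, 203.967] pointing down, gripper open.
Joint ranges: [-2.97, 2.97], [-1.01, 2.36], [0.21, 2.38], [-0.96, 4.11], [0.2, 2.71], [-2.98, 2.98]. Speed limits (rad/s): [2.39, 2.39, 3.14, 3.14, 3.14, 3.14].

### API

Orientations are given as a unit quaternion [x, y, z, w].
In Python, from workcell import status, grab_frame, get_calibration, arm, nets gives the robot as it stands.
- The arm moves only by the tool arm_command, never from a script. Its argument "moves" is text: rows parted by semicolons, each of 7 numbers parted by spaces: the shift along the tool's x, y, z in m, then the turn, a rotation vector about the tool's x, y, z in rad, then the opening, from -1 (shut) to 1 (fully open). A call has 1 to 20 rows; each row is the pose to reach, as a shift and turn from the pose commanded when the call began, along the tool's axes at that moment; what a row does not reach only later rows make up. A row lasts 1/8 s, in which the tool goes at most 62.5 mm and 10.7 degrees, less where a joint would pass 70% of its speed; a pose out of reach is approached as far as the arm can. A call with a gripper value outside its range is refused whole. The fingers move at their own pace and stop on an object; the grip force is fixed at half the most. Time passes only in rows, so rows that repeat a pose let the fingers close. It gives the time, the measured TCP pose, the force, the opening and the grip force at its end, in the units of the state.
- status.get_state(): the state, without advancing time (a new reading comes with each control period).
- grab_frame(name): name is "side" or "top"; returns (picture, depth): 480x640x3 uint8, red, green, blue; 480x640 float32, mm along the optical axis (not along the pixel's ray), 0 where there is no reading.
- get_calibration(name): a dict with "K" (3x3 intrinsics, pixels), "distortion" ([k1, k2, p1, p2, k3] as OpenCV has them; the pictures are not rectified), "world_to_cam" (4x4, takes a point from world to camera coordinates). Camera axes: x right, y down, z forward; pixel columns grow to the right and rows downward; lengths in mm; the calibration is good to about 2 mm. A picture is of the moment at which its call begins. get_calibration takes no time and is no camera call.
- arm.finish_job(): hands the job in; it is judged then, once.
Trained networks look in the newest picture that a camera, given by its name, has taken for a name from the list of things; names that differ only in an ending like _2 or _b are one class to them, and where a whole thing is asked for, a point or a joint stands for the part that bears it (a point fixed in the world has none). Each returns a list of dicts, best first, with "score" (0 to 1); they miss things now and then, are a little off and sometimes report something else, mostly with a low value. They report only what shows in the picture. A call takes as long as a camera call. They do not tell look-alikes from the thing itself.
- nets.regions_of(thing, camera): "mask" (480x640 bool, what is visible of it) and "bbox" ([left, top, width, height] in pixels, round what is visible of it).
The state is a dict: "time_s": time; "joint_positions": joint angles; "qd": joint speeds; "tau": joint torques, N m; "ee_pos": TCP position; "tool_rot": TCP orientation; "contact_force": force on the tool from outside, world axes, zero at the start; "moment": the same for the moment, N m; "grip_width": finger opening in mm; "finger_force": force on a finger pad.
Only numpy, scipy, OpenCV 4.12 (cv2) and the standard library are available. Lean on these libraries where they do the work, as an engineer would, in place of code of your own. Each camera call takes 0.05 s, during which the arm holds its last target. There are 200 camera calls.

### The job

Get the lane guides ready for re-drilling: flip the jig's cam lever over to open, draw the clamp rod right back, and lay every lane guide that is on the bench flat in the tray, starting with the straight side of one, narrow end pointing away from the robot, against the end stop and then alternately head to tail so that they make one close, squared-up row. Then slide the rod forward until its nose is snug against the row and flip the cam lever over centre to lock it, leaving the other things on the bench where they are.

Things in the scene. Friction and masses are not known exactly. Their poses are not given: they have to be found in the camera images.
- jig: fixed aluminium jig, long axis y across in front of the robot; origin on the bench under its plate, x away from the robot. Plate 100 wide (x); tray floor z=8. End stop face y=-150 (14 thick, top z=24); the tray runs from it to +y between side rails (inner faces x=-44, +44, 5 high, to y=0). Two steel cheeks (y=28..36, 64..72; x=-26..34; top z=50) carry rod and cam lever
- ram (a joint): slide of the steel clamp rod (12 dia, along jig y, axis at z=20), in m: 0 fully forward (nose at jig y=-88, 62 from the stop face), grows as it is drawn back (+y) to 0.09 (nose 152 from the stop face). 2.5 N of friction, stays where left; with the cam lever locked it holds against about 10 N
- ram_nose (a point): foremost point of the rod's black rubber ball nose (20 dia) facing the end stop, on the rod axis, 20 above the bench, at jig x=0
- ram_knob (a point): centre of the top of the upright black knob (22 dia, 40 tall, from 30 to 70 above the bench) at the rod's rear end, 180 behind the nose, to pinch from above
- cam (a joint): cam lever angle, rad, about a pin parallel to jig y: 0 upright (dead centre), positive leans to jig -x (to the robot), negative to +x (away). Its heavy ball end (0.3 kg) makes it fall from dead centre to either side: locked at about +0.55 (leaning to the robot), open at about -0.62; a 3 N push on the ball lifts it
- cam_hinge (a point): the lever's pin: at jig x=5, y=50, z=41
- cam_ball (a point): centre of the lever's steel ball end (34 dia), 75 from the pin; the bar between is 10 thick (x) and 16 wide (y)
- guide1: purple plastic lane guide, a right-angled wedge lying flat, 70 long, 18 high, 40 g; may be absent. Origin: underside, mid-length. x points to the narrow end (18 wide, at x=+35; wide end 30, at x=-35). Straight side at y=-12; slanted side from y=+18 at the wide to y=+6 at the narrow end (24 wide in the middle)
- lug1 (a point): centre of guide1's upright lug, to grasp: 16 along guide x, 12 along guide y, 22 tall from 18 to 40 above the underside; at guide x=-17, y=0, z=29 (towards the wide end)
- guide2: purple plastic lane guide, a right-angled wedge lying flat, 70 long, 18 high, 40 g; may be absent. Origin: underside, mid-length. x points to the narrow end (18 wide, at x=+35; wide end 30, at x=-35). Straight side at y=-12; slanted side from y=+18 at the wide to y=+6 at the narrow end (24 wide in the middle)
- lug2 (a point): centre of guide2's upright lug, to grasp: 16 along guide x, 12 along guide y, 22 tall from 18 to 40 above the underside; at guide x=-17, y=0, z=29 (towards the wide end)
- guide3: purple plastic lane guide, a right-angled wedge lying flat, 70 long, 18 high, 40 g; may be absent. Origin: underside, mid-length. x points to the narrow end (18 wide, at x=+35; wide end 30, at x=-35). Straight side at y=-12; slanted side from y=+18 at the wide to y=+6 at the narrow end (24 wide in the middle)
- lug3 (a point): centre of guide3's upright lug, to grasp: 16 along guide x, 12 along guide y, 22 tall from 18 to 40 above the underside; at guide x=-17, y=0, z=29 (towards the wide end)
- guide4: purple plastic lane guide, a right-angled wedge lying flat, 70 long, 18 high, 40 g; may be absent. Origin: underside, mid-length. x points to the narrow end (18 wide, at x=+35; wide end 30, at x=-35). Straight side at y=-12; slanted side from y=+18 at the wide to y=+6 at the narrow end (24 wide in the middle)
- lug4 (a point): centre of guide4's upright lug, to grasp: 16 along guide x, 12 along guide y, 22 tall from 18 to 40 above the underside; at guide x=-17, y=0, z=29 (towards the wide end)
- guide5: purple plastic lane guide, a right-angled wedge lying flat, 70 long, 18 high, 40 g; may be absent. Origin: underside, mid-length. x points to the narrow end (18 wide, at x=+35; wide end 30, at x=-35). Straight side at y=-12; slanted side from y=+18 at the wide to y=+6 at the narrow end (24 wide in the middle)
- lug5 (a point): centre of guide5's upright lug, to grasp: 16 along guide x, 12 along guide y, 22 tall from 18 to 40 above the underside; at guide x=-17, y=0, z=29 (towards the wide end)
- coil: copper-wound flipper coil standing, 42 dia, 50 tall; bystander, origin at its underside
- saucer: red plastic kickout saucer, 68 dia, 18 high; bystander, origin at its underside
- bracket: silver steel outhole bracket, 60 x 36 x 33; bystander, origin at its underside
- driver: screwdriver, 190 long; bystander, origin at its underside
- bat: white plastic flipper bat, 80 long, 20 high; bystander, origin at its underside
- toggle_tip (a point): tip of the toggle lever of the black bakelite switch panel; bystander
Mind the look-alikes: they are no part of the job. What is shaped like the guide1 but red or yellow is not meant.

How it is judged (in metres and radians):
On the way, in this order (a step that is already met when the one before it is completed fails the run):
1. the cam lever is flipped open (value of joint cam below -0.5 rad), for 0.2 s.
2. the clamp rod is drawn right back (value of joint ram above 0.08 m), for 0.2 s.
3. every lane guide lies flat in the tray, across it (x of guide1 in the frame of jig between -0.009 and 0.009 m and z of each of guide1, guide2, guide3, guide4, guide5 in the frame of jig below 0.012 m and angle between each of guide1, guide2, guide3, guide4, guide5's own z axis and vertical below 0.1 rad and y of guide1 in the frame of jig between -0.145 and 0.002 m and x of guide2 in the frame of jig between -0.009 and 0.009 m and y of guide2 in the frame of jig between -0.145 and 0.002 m and x of guide3 in the frame of jig between -0.009 and 0.009 m and y of guide3 in the frame of jig between -0.145 and 0.002 m and x of guide4 in the frame of jig between -0.009 and 0.009 m and y of guide4 in the frame of jig between -0.145 and 0.002 m and x of guide5 in the frame of jig between -0.009 and 0.009 m and y of guide5 in the frame of jig between -0.145 and 0.002 m and value of joint cam below -0.5 rad), for 0.2 s.
4. with the lever still open, the rod's nose is slid up against a lane guide (((y of ram_nose in the frame of guide1 between -0.0165 and 0.0165 m and x of ram_nose in the frame of guide1 between -0.03 and 0.03 m) or (y of ram_nose in the frame of guide2 between -0.0165 and 0.0165 m and x of ram_nose in the frame of guide2 between -0.03 and 0.03 m) or (y of ram_nose in the frame of guide3 between -0.0165 and 0.0165 m and x of ram_nose in the frame of guide3 between -0.03 and 0.03 m) or (y of ram_nose in the frame of guide4 between -0.0165 and 0.0165 m and x of ram_nose in the frame of guide4 between -0.03 and 0.03 m) or (y of ram_nose in the frame of guide5 between -0.0165 and 0.0165 m and x of ram_nose in the frame of guide5 between -0.03 and 0.03 m)) and value of joint cam below -0.5 rad), for 0.2 s.
At the end, for the whole second after the job is handed in: Cam lever locked (over 0.45 rad), nose within 4 mm of the row; every guide flat on the tray floor (4 mm), centred within 9 mm, square within 0.11 rad, in a gapless row from the stop at 24 mm pitch (-5/+8 mm); 1st, 3rd, 5th narrow end away from the robot, 2nd, 4th the other way; at rest (x of guide1 in the frame of jig between -0.009 and 0.009 m and z of each of guide1, guide2, guide3, guide4, guide5 in the frame of jig below 0.012 m and angle between each of guide1, guide2, guide3, guide4, guide5's own z axis and vertical below 0.1 rad and angle between the x axis of each of guide1, guide2, guide3, guide4, guide5 and the x axis of jig, either way round below 0.11 rad and ((y of guide1 in the frame of jig between -0.143 and -0.13 m and x of lug1 in the frame of jig below -0.006 m) or (y of guide1 in the frame of jig between -0.119 and -0.106 m and x of lug1 in the frame of jig above 0.006 m) or (y of guide1 in the frame of jig between -0.095 and -0.082 m and x of lug1 in the frame of jig below -0.006 m) or (y of guide1 in the frame of jig between -0.071 and -0.058 m and x of lug1 in the frame of jig above 0.006 m) or (y of guide1 in the frame of jig between -0.047 and -0.034 m and x of lug1 in the frame of jig below -0.006 m)) and x of guide2 in the frame of jig between -0.009 and 0.009 m and ((y of guide2 in the frame of jig between -0.143 and -0.13 m and x of lug2 in the frame of jig below -0.006 m) or (y of guide2 in the frame of jig between -0.119 and -0.106 m and x of lug2 in the frame of jig above 0.006 m) or (y of guide2 in the frame of jig between -0.095 and -0.082 m and x of lug2 in the frame of jig below -0.006 m) or (y of guide2 in the frame of jig between -0.071 and -0.058 m and x of lug2 in the frame of jig above 0.006 m) or (y of guide2 in the frame of jig between -0.047 and -0.034 m and x of lug2 in the frame of jig below -0.006 m)) and x of guide3 in the frame of jig between -0.009 and 0.009 m and ((y of guide3 in the frame of jig between -0.143 and -0.13 m and x of lug3 in the frame of jig below -0.006 m) or (y of guide3 in the frame of jig between -0.119 and -0.106 m and x of lug3 in the frame of jig above 0.006 m) or (y of guide3 in the frame of jig between -0.095 and -0.082 m and x of lug3 in the frame of jig below -0.006 m) or (y of guide3 in the frame of jig between -0.071 and -0.058 m and x of lug3 in the frame of jig above 0.006 m) or (y of guide3 in the frame of jig between -0.047 and -0.034 m and x of lug3 in the frame of jig below -0.006 m)) and x of guide4 in the frame of jig between -0.009 and 0.009 m and ((y of guide4 in the frame of jig between -0.143 and -0.13 m and x of lug4 in the frame of jig below -0.006 m) or (y of guide4 in the frame of jig between -0.119 and -0.106 m and x of lug4 in the frame of jig above 0.006 m) or (y of guide4 in the frame of jig between -0.095 and -0.082 m and x of lug4 in the frame of jig below -0.006 m) or (y of guide4 in the frame of jig between -0.071 and -0.058 m and x of lug4 in the frame of jig above 0.006 m) or (y of guide4 in the frame of jig between -0.047 and -0.034 m and x of lug4 in the frame of jig below -0.006 m)) and x of guide5 in the frame of jig between -0.009 and 0.009 m and ((y of guide5 in the frame of jig between -0.143 and -0.13 m and x of lug5 in the frame of jig below -0.006 m) or (y of guide5 in the frame of jig between -0.119 and -0.106 m and x of lug5 in the frame of jig above 0.006 m) or (y of guide5 in the frame of jig between -0.095 and -0.082 m and x of lug5 in the frame of jig below -0.006 m) or (y of guide5 in the frame of jig between -0.071 and -0.058 m and x of lug5 in the frame of jig above 0.006 m) or (y of guide5 in the frame of jig between -0.047 and -0.034 m and x of lug5 in the frame of jig below -0.006 m)) and (y of each of guide1, guide2, guide3, guide4, guide5 in the frame of jig below -0.119 m or y of guide1 in the frame of jig between -0.143 and -0.13 m or y of guide2 in the frame of jig between -0.143 and -0.13 m or y of guide3 in the frame of jig between -0.143 and -0.13 m or y of guide4 in the frame of jig between -0.143 and -0.13 m or y of guide5 in the frame of jig between -0.143 and -0.13 m) and (y of each of guide1, guide2, guide3, guide4, guide5 in the frame of jig below -0.095 m or y of guide1 in the frame of jig between -0.119 and -0.106 m or y of guide2 in the frame of jig between -0.119 and -0.106 m or y of guide3 in the frame of jig between -0.119 and -0.106 m or y of guide4 in the frame of jig between -0.119 and -0.106 m or y of guide5 in the frame of jig between -0.119 and -0.106 m) and (y of each of guide1, guide2, guide3, guide4, guide5 in the frame of jig below -0.071 m or y of guide1 in the frame of jig between -0.095 and -0.082 m or y of guide2 in the frame of jig between -0.095 and -0.082 m or y of guide3 in the frame of jig between -0.095 and -0.082 m or y of guide4 in the frame of jig between -0.095 and -0.082 m or y of guide5 in the frame of jig between -0.095 and -0.082 m) and (y of each of guide1, guide2, guide3, guide4, guide5 in the frame of jig below -0.047 m or y of guide1 in the frame of jig between -0.071 and -0.058 m or y of guide2 in the frame of jig between -0.071 and -0.058 m or y of guide3 in the frame of jig between -0.071 and -0.058 m or y of guide4 in the frame of jig between -0.071 and -0.058 m or y of guide5 in the frame of jig between -0.071 and -0.058 m) and ((y of ram_nose in the frame of guide1 between -0.0165 and 0.0165 m and x of ram_nose in the frame of guide1 between -0.03 and 0.03 m) or (y of ram_nose in the frame of guide2 between -0.0165 and 0.0165 m and x of ram_nose in the frame of guide2 between -0.03 and 0.03 m) or (y of ram_nose in the frame of guide3 between -0.0165 and 0.0165 m and x of ram_nose in the frame of guide3 between -0.03 and 0.03 m) or (y of ram_nose in the frame of guide4 between -0.0165 and 0.0165 m and x of ram_nose in the frame of guide4 between -0.03 and 0.03 m) or (y of ram_nose in the frame of guide5 between -0.0165 and 0.0165 m and x of ram_nose in the frame of guide5 between -0.03 and 0.03 m)) and value of joint cam above 0.45 rad and linear speed of each of guide1, guide2, guide3, guide4, guide5 below 0.02 m/s); the robot touches nothing.
It fails at once if a bystander (coil, saucer, bracket, screwdriver, flipper bat) is moved more than 3 cm (distance of any of coil, saucer, bracket, driver, bat from where it was at the start of the episode above 0.03 m).
It fails at once if the toggle switch is flipped (distance of toggle_tip from where it was at the start of the episode above 0.015 m).
Of guide1, guide2, guide3, guide4, guide5 only 3 to 5 are there at a start; the rules pass over those that are not, and their reading is None.
At some moment in a run one of guide1, guide2, guide3, guide4, guide5 may be knocked a few centimetres aside while the robot is not near it.
Once in a run the grip may slacken for a moment while it holds something.
It also fails if it takes over 210 s, if anything falls off the work surface, if the arm or the gripper's body presses on something with over 40 N, if the wrist force passes 120 N, or if a joint passes its speed limit or range.

## Working session

There is one attempt and no reset: what is moved stays moved. The work goes in short steps, Python scripts to look and compute and a tool call to move; the robot and the scene stay as the last step left them, time stands still between calls to the robot, and variables do not carry over. Pictures are saved under pics/ and viewed, at most 14 in all, crops included, and the job is handed in when it is done.

Besides the shell and the picture viewer there is one more tool, called after "Request:" by a JSON object that holds its "fn" and its "kwargs", one argument or row to a line. arm_command: Moves the arm, as the interface text tells. Its arguments: {"type":"object","properties":{"moves":{"type":"string"}},"required":["moves"]}

```bash
ls; mkdir -p pics
cat > h.py <<'E'
import numpy as np,cv2
from workcell import status,grab_frame,get_calibration,arm,nets
def cloud(name,depth):
    c=get_calibration(name);K=np.array(c['K'],float);D=np.array(c['distortion'],float)
    v,u=np.mgrid[0:480,0:640]
    p=cv2.undistortPoints(np.stack([u.ravel(),v.ravel()],1).astype(float)[:,None],K,D)[:,0]
    z=depth.ravel();P=np.c_[p*z[:,None],z]
    T=np.linalg.inv(np.array(c['world_to_cam']))
    W=P@T[:3,:3].T+T[:3,3];W[z==0]=np.nan
    return W.reshape(480,640,3)
def proj(name,pts):
    c=get_calibration(name);T=np.array(c['world_to_cam'])
    r,_=cv2.Rodrigues(T[:3,:3]);q,_=cv2.projectPoints(np.array(pts,float),r,T[:3,3],np.array(c['K'],float),np.array(c['distortion'],float));return q[:,0]
E
python3 - <<'E'
from h import *
for n in('top','side'):
    im,d=grab_frame(n);cv2.imwrite(f'pics/{n}0.png',im[:,:,::-1]);np.savez(f'{n}0.npz',im=im,d=d)
    c=get_calibration(n);T=np.linalg.inv(np.array(c['world_to_cam']));print(n,T[:3,3].round(),T[:3,2].round(2))
    W=cloud(n,d)
    for t in(['jig','guide1','cam','ram_knob','toggle_tip'] if n=='top' else ['guide1','cam']):
        for r in nets.regions_of(t,n):
            m=r['mask'];p=np.nanmedian(W[m],0);col=im[m].mean(0)
            print(t,round(r['score'],2),r['bbox'],p.round(),col.round())
print(status.get_state())
E
```

```text
pics
top [ 455.   -5. 1166.] [ 0.13 -0.01 -0.99]
jig 0.6 [253.9, 222.3, 117.0, 42.1] [610.  -3.  10.] [171. 172. 177.]
guide1 0.83 [345.2, 293.0, 9.7, 22.3] [463. -82.  18.] [160. 109. 173.]
guide1 0.66 [485.3, 307.8, 33.8, 24.3] [ 430. -461.   18.] [196.  68.  66.]
guide1 0.65 [434.3, 326.2, 16.9, 33.9] [ 369. -311.   18.] [203. 201.  99.]
guide1 0.64 [455.3, 281.7, 20.1, 27.8] [ 483. -370.   18.] [126.  84. 139.]
guide1 0.63 [412.2, 281.9, 23.2, 31.7] [ 478. -265.   18.] [137.  94. 149.]
guide1 0.58 [203.5, 282.7, 21.1, 26.0] [473. 251.  18.] [136.  91. 150.]
guide1 0.39 [276.7, 235.5, 16.6, 25.6] [583.  83. 113.] [147. 146. 139.]
cam 0.73 [272.2, 232.0, 20.3, 27.4] [582.  83. 111.] [148. 147. 141.]
ram_knob 0.86 [257.7, 236.7, 78.0, 10.3] [609.  36.  25.] [132. 132. 132.]
toggle_tip 0.63 [272.6, 239.3, 18.2, 18.2] [585.  84. 114.] [149. 147. 140.]
side [164. 826. 693.] [ 0.36 -0.76 -0.54]
guide1 0.82 [420.1, 207.2, 27.3, 20.2] [ 366. -306.   17.] [162. 143.  66.]
guide1 0.78 [414.9, 187.6, 24.2, 9.8] [ 430. -455.   18.] [133.  37.  36.]
guide1 0.75 [357.6, 249.2, 31.6, 18.8] [462.
[... 399 characters left out ...]
': 0.45, 'joint_positions': array([-1.45109973e+00,  3.58837949e-01,  1.51046596e+00,  4.33344171e-06,
        1.27250043e+00, -1.15136041e-01]), 'qd': array([-0.0009296 , -0.00012922,  0.00052283,  0.00035989, -0.00052648,
        0.00048927]), 'tau': array([-7.39565712e-04, -5.27059650e+01, -2.78702939e+01, -3.35556670e-04,
        4.58611641e-03, -2.06394134e-05]), 'ee_pos': array([ 139.5719544 , -583.46096175,  203.91900295]), 'tool_rot': array([ 9.93114689e-01,  1.17146078e-01,  1.82960958e-06, -1.05848251e-04]), 'contact_force': array([ 0.32484283, -0.87637445,  0.47585458]), 'moment': array([-0.03152106, -0.05017688,  0.02175431]), 'finger_force': 0.0, 'grip_width': 85.54083035635483}
```

Run:
```python
import cv2
im=cv2.imread('pics/top0.png');cv2.imwrite('pics/top0c.png',cv2.resize(im[160:400,170:530],None,fx=2.2,fy=2.2,interpolation=cv2.INTER_CUBIC))
```

```text
(no output)
```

View pics/top0c.png

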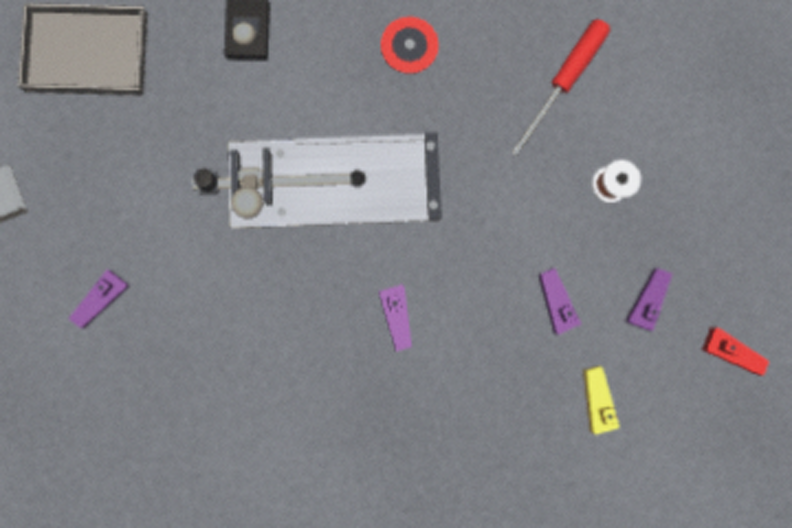

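View pics/side0.png

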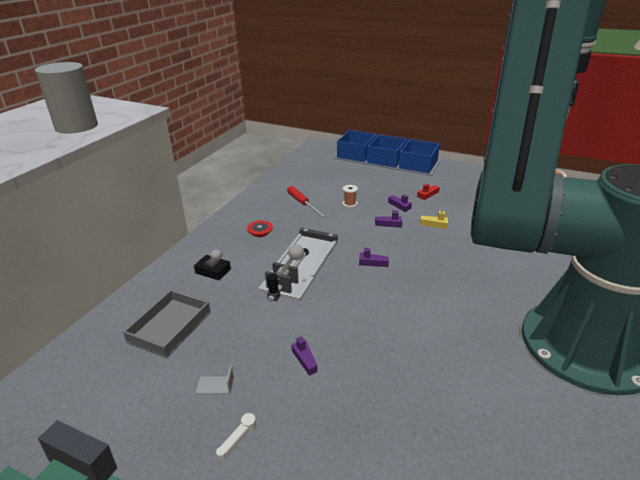

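The view shows four purple guides (crop px ~(98,300), (396,318), (560,300), (651,300)), plus red and yellow look-alikes. The jig spans (230..440, 135..228), with the lever leaning towards the robot and the end stop on the right.

```bash
cat >> h.py <<'E'
from scipy.optimize import minimize
S=4
BODY=np.array([(-35,-12),(35,-12),(35,6),(-35,18)],float);LUG=np.array([(-25,-6),(-9,-6),(-9,6),(-25,6)],float)
def prism(poly,z0,z1,p):
    c,s=np.cos(p[2]),np.sin(p[2]);q=poly@np.array([[c,s],[-s,c]])+p[:2]
    return np.r_[np.c_[q,np.full(4,z0)],np.c_[q,np.full(4,z1)]]
def purple(im):
    f=im.astype(int);r,g,b=f[...,0],f[...,1],f[...,2]
    return ((b-g>18)&(r-g>12)).astype(np.uint8)
def soft(im):
    f=im.astype(float);r,g,b=[f[...,i] for i in range(3)]
    x=(np.minimum(r,b)-g)/(0.5*(r+b)+1)   # saturation towards purple
    x=np.clip((x)/0.36,0,1);return x
def fit(views,p0,zb=0):
    # views: list of (name, soft image); refine pose of a guide
    tg=[]
    for n,x in views:
        q=proj(n,np.r_[prism(BODY,zb,zb+18,p0)]).mean(0).astype(int);x0,y0=q-32
        x0=max(x0,0);y0=max(y0,0);tg.append((n,x[y0:y0+64,x0:x0+64],x0,y0))
    def cost(p,full=False):
        e=0
        for n,t,x0,y0 in tg:
            m=np.zeros((t.shape[0]*S,t.shape[1]*S),np.uint8)
            for poly,a,b in((BODY,0,18),(LUG,18,40)):
                q=(proj(n,prism(poly,zb+a,zb+b,p))-[x0,y0]+.5)*S-.5
                cv2.fillConvexPoly(m,cv2.convexHull(np.round(q*16).astype(np.int32)),1,shift=4)
            m=cv2.resize(m.astype(np.float32),(t.shape[1],t.shape[0]),interpolation=cv2.INTER_AREA)
            e+=np.abs(m-t).sum()/m.sum()
        return e/len(tg)
    best=None
    for th in p0[2]+np.array([0,np.pi]):
        r=minimize(cost,[p0[0],p0[1],th],method='Nelder-Mead',options=dict(initial_simplex=np.array([p0[0],p0[1],th])+np.array([[0,0,0],[8,0,0],[0,8,0],[0,0,.25]]),xatol=.05,fatol=1e-4))
        if best is None or r.fun<best.fun:best=r
    return best.x,best.fun
def guides(zb=0,cams=('top','side'),data=None):
    data=data or {n:grab_frame(n) for n in cams}
    im,d=data['top'];W=cloud('top',d)
    k,lab,st,_=cv2.connectedComponentsWithStats(purple(im));out=[]
    vs=[(n,soft(data[n][0])) for n in cams]
    for i in range(1,k):
        if st[i,4]<100:continue
        P=W[lab==i];P=P[~np.isnan(P).any(1)][:,:2];c=P.mean(0)
        u=np.linalg.svd(P-c,full_matrices=False)[2][0]
        x,e=fit(vs,[c[0],c[1],np.arctan2(u[1],u[0])],zb);out.append((*x,e,st[i,4]))
    return out
E
python3 - <<'E'
from h import *
D={n:(np.load(f'{n}0.npz')['im'],np.load(f'{n}0.npz')['d']) for n in('top','side')}
for c in(('top','side'),('top',),):
    for g in guides(cams=c,data=D):print(c,np.round(g,3))
im,d=D['top'];W=cloud('top',d)
# jig: height bands
x0,y0,x1,y1=265,215,375,270
R=W[y0:y1,x0:x1];I=im[y0:y1,x0:x1].astype(int)
for nm,m in(('plate',(I.min(2)>150)&(R[...,2]<16)),('stop',(R[...,2]>18)&(R[...,2]<32)&(R[...,1]<-80)),('cheek',(R[...,2]>44)&(R[...,2]<56)),('ball',R[...,2]>75)):
    P=R[m].astype(np.float32);P=P[~np.isnan(P).any(1)];print(nm,len(P),P.mean(0).round(1),P.min(0).round(),P.max(0).round(),cv2.minAreaRect(P[:,:2]))
m=(R[...,2]>12)&(R[...,2]<40)&(R[...,1]>-60)&(R[...,1]<25);P=R[m];print('rod',P.mean(0),P[:,1].min(),np.polyfit(P[:,1],P[:,0],1))
R=W[225:260,248:272];m=(R[...,2]>60);P=R[m];print('knob',P.mean(0),P.min(0),P.max(0))
E
```

```text
('top', 'side') [4.70396e+02 2.57908e+02 2.50100e+00 1.51000e-01 3.20000e+02]
('top', 'side') [ 4.83619e+02 -2.67104e+02  4.35000e-01  5.69000e-01  3.10000e+02]
('top', 'side') [ 488.263 -375.262    5.951    0.703  316.   ]
('top', 'side') [ 4.59033e+02 -8.36890e+01 -2.83100e+00  1.59000e-01  3.02000e+02]Traceback (most recent call last):
  File "<stdin>", line 4, in <module>
  File "h.py", line 57, in guides
    x,e=fit(vs,[c[0],c[1],np.arctan2(u[1],u[0])],zb);out.append((*x,e,st[i,4]))
        ~~~^^^^^^^^^^^^^^^^^^^^^^^^^^^^^^^^^^^^^^^^^
  File "h.py", line 45, in fit
    r=minimize(cost,[p0[0],p0[1],th],method='Nelder-Mead',options=dict(initial_simplex=np.array([p0[0],p0[1],th])+np.array([[0,0,0],[8,0,0],[0,8,0],[0,0,.25]]),xatol=.05,fatol=1e-4))
    res = _minimize_neldermead(fun, x0, args, callback, bounds=bounds,
                               **options)
    fxr = func(xr)
    fx = function(np.copy(x), *(wrapper_args + args))
  File "h.py", line 38, in cost
    q=(proj(n,prism(poly,zb+a,zb+b,p))-[x0,y0]+.5)*S-.5
       ~~~~^^^^^^^^^^^^^^^^^^^^^^^^^^^
  File "h.py", line 12, in proj
    c=get_calibration(name);T=np.array(c['world_to_cam'])
ValueError: time passes only in moves, steps and waits
```

```bash
python3 - <<'E'
s=open('h.py').read()
s=s.replace("import numpy as np,cv2\n","import numpy as np,cv2,functools\n").replace("def cloud","get_calibration=functools.cache(get_calibration)\ndef cloud",1)
s=s.replace("x0=max(x0,0);y0=max(y0,0);tg","x0=max(x0,0);y0=max(y0,0)\n        k,lab=cv2.connectedComponents((x>.4).astype(np.uint8));v,u=np.nonzero(lab);j=np.argmin((u-q[0])**2+(v-q[1])**2)\n        x=x*cv2.dilate((lab==lab[v[j],u[j]]).astype(np.uint8),np.ones((3,3)));tg")
open('h.py','w').write(s)
E
cat > jig.py <<'E'
from h import *
D={n:(np.load(f'{n}0.npz')['im'],np.load(f'{n}0.npz')['d']) for n in('top','side')}
for c in(('top','side'),('top',),):
    for g in guides(cams=c,data=D):print(c,np.round(g,3))
im,d=D['top'];W=cloud('top',d)
x0,y0,x1,y1=265,215,375,270
R=W[y0:y1,x0:x1];I=im[y0:y1,x0:x1].astype(int)
for nm,m in(('plate',(I.min(2)>150)&(R[...,2]<16)),('stop',(R[...,2]>18)&(R[...,2]<32)&(R[...,1]<-80)),('cheek',(R[...,2]>44)&(R[...,2]<56)),('ball',R[...,2]>75)):
    P=R[m].astype(np.float32);P=P[~np.isnan(P).any(1)];print(nm,len(P),P.mean(0).round(1),P.min(0).round(),P.max(0).round(),cv2.minAreaRect(P[:,:2]))
m=(R[...,2]>12)&(R[...,2]<40)&(R[...,1]>-60)&(R[...,1]<25);P=R[m];print('rod',P.mean(0),P[:,1].min(),np.polyfit(P[:,1],P[:,0],1))
R=W[225:260,248:272];m=(R[...,2]>60);P=R[m];print('knob',P.mean(0),P.min(0),P.max(0))
E
python3 jig.py
```

```text
('top', 'side') [4.70396e+02 2.57908e+02 2.50100e+00 1.50000e-01 3.20000e+02]
('top', 'side') [ 4.84144e+02 -2.67071e+02  4.33000e-01  1.62000e-01  3.10000e+02]
('top', 'side') [ 4.88090e+02 -3.75224e+02  5.93000e+00  1.65000e-01  3.16000e+02]
('top', 'side') [ 4.59033e+02 -8.36890e+01 -2.83100e+00  1.59000e-01  3.02000e+02]
('top',) [4.70585e+02 2.58431e+02 2.51900e+00 1.66000e-01 3.20000e+02]
('top',) [ 4.8294e+02 -2.6690e+02  4.3500e-01  1.7900e-01  3.1000e+02]
('top',) [ 4.87783e+02 -3.75154e+02  5.93600e+00  1.67000e-01  3.16000e+02]
('top',) [ 4.58814e+02 -8.34160e+01 -2.83100e+00  1.90000e-01  3.02000e+02]Traceback (most recent call last):
  File "jig.py", line 9, in <module>
    P=R[m].astype(np.float32);P=P[~np.isnan(P).any(1)];print(nm,len(P),P.mean(0).round(1),P.min(0).round(),P.max(0).round(),cv2.minAreaRect(P[:,:2]))
                                                                                                                            ~~~~~~~~~~~~~~~^^^^^^^^^
cv2.error: OpenCV(4.12.0) /io/opencv/modules/imgproc/src/convhull.cpp:143: error: (-215:Assertion failed) total >= 0 && (depth == CV_32F || depth == CV_32S) in function 'convexHull'
```

```bash
sed -i 's/^for c in.*$//; s/^    for g in guides.*$//; s/cv2.minAreaRect(P\[:,:2\])/cv2.minAreaRect(np.ascontiguousarray(P[:,:2])) if len(P)>5 else 0/; s/P=P\[~np.isnan(P).any(1)\];print(nm,len(P),/P=P[~np.isnan(P).any(1)]\n    if len(P):print(nm,len(P),/' jig.py; python3 jig.py
```

```text
plate 2801 [615.5 -15.3   8.4] [ 557. -116.   -6.] [673. 116.  16.] ((615.6329956054688, 0.8729324340820312), (104.00442504882812, 228.8764190673828), 3.5214412212371826)
stop 229 [ 621.  -120.3   24.2] [ 571. -130.   19.] [672. -89.  29.] ((622.0692138671875, -120.12596130371094), (101.9141845703125, 34.360008239746094), 16.914592742919922)
cheek 194 [614.2  84.8  49.9] [584.  64.  44.] [641. 128.  56.] ((611.6385498046875, 96.51983642578125), (57.3950309753418, 63.80189514160156), 1.9901372194290161)
ball 177 [575.1  82.9 114.5] [558.  67.  75.] [600.  99. 126.] ((577.684814453125, 85.0673828125), (38.494041442871094, 32.997802734375), 28.320960998535156)
rod [615.22265963 -15.50644658  19.1865113 ] -59.69828135770993 [-6.08746742e-02  6.14278710e+02]
knob [604.60541926 135.38127408  69.33948747] [594.69839617 125.86171037  60.63100033] [614.58999207 145.50406876  73.32643459]
```

```bash
cat > edge.py <<'E'
from h import *
im=np.load('top0.npz')['im'].mean(2).astype(np.float32)
t=.061;c,s=np.cos(t),np.sin(t);O=np.array([612.2,35.5])
J=lambda x,y,z:np.c_[O[0]+c*x-s*y,O[1]+s*x+c*y,np.full(np.shape(x+y),z)]
def samp(P):
    q=proj('top',P).astype(np.float32);return cv2.remap(im,q[:,0][None],q[:,1][None],cv2.INTER_LINEAR)[0]
def edge(f,a,b,n=121):
    v=np.linspace(a,b,n);g=samp(f(v));g=cv2.GaussianBlur(g[None],(0,0),4)[0];d=np.gradient(g);i=np.argmax(abs(d));return v[i],g[0],g[-1]
for x in(-35,-25,15,25,35):print('stop',x,edge(lambda v:J(x+0*v,v,8),-165,-135), 'outer z24',edge(lambda v:J(x+0*v,v,24),-175,-157))
for y in(-130,-110,-90,-60,-40,-20,0,80):print('side',y,edge(lambda v:J(v,y+0*v,8),40,62),edge(lambda v:J(v,y+0*v,8),-62,-40))
for y in(-40,-20,0,12):print('rod',y,edge(lambda v:J(v,y+0*v,20),-15,0),edge(lambda v:J(v,y+0*v,20),0,15))
for y in(40,60):print('bar',edge(lambda v:J(v,y+0*v,50),20,50))
for x in(-18,28):print('cheeks',x,[round(edge(lambda v:J(x+0*v,v,50),a-4,a+4)[0],1) for a in(28,36,64,72)])
E
python3 edge.py
```

```text
stop -35 (np.float64(-148.75), np.float32(100.15846), np.float32(193.15392)) outer z24 (np.float64(-159.7), np.float32(129.33623), np.float32(152.71564))
stop -25 (np.float64(-149.25), np.float32(96.06727), np.float32(197.30652)) outer z24 (np.float64(-162.85), np.float32(125.2304), np.float32(81.65914))
stop 15 (np.float64(-149.0), np.float32(94.42297), np.float32(204.6053)) outer z24 (np.float64(-164.5), np.float32(126.0656), np.float32(81.983406))
stop 25 (np.float64(-149.25), np.float32(93.37092), np.float32(204.08614)) outer z24 (np.float64(-162.85), np.float32(127.87876), np.float32(81.70369))
stop 35 (np.float64(-149.5), np.float32(98.03319), np.float32(201.43729)) outer z24 (np.float64(-158.65), np.float32(123.84642), np.float32(151.6051))
side -130 (np.float64(51.55), np.float32(194.47784), np.float32(129.79703)) (np.float64(-48.8), np.float32(129.47575), np.float32(197.50874))
side -110 (np.float64(50.08333333333333), np.float32(194.95206), np.float32(128.90532)) (np.float64(-50.266666666666666), np.float32(129.5627), np.float32(196.08258))
side -90 (np.float64(50.633333333
[... 1062 characters left out ...]
(-8.0), np.float32(202.30823), np.float32(166.02109)) (np.float64(7.25), np.float32(166.73245), np.float32(205.92712))
rod 0 (np.float64(-7.375), np.float32(200.78914), np.float32(165.98798)) (np.float64(5.375), np.float32(166.67122), np.float32(204.84227))
rod 12 (np.float64(-6.875), np.float32(199.56808), np.float32(166.41832)) (np.float64(8.0), np.float32(166.4487), np.float32(202.92047))
bar (np.float64(42.5), np.float32(190.80563), np.float32(128.95667))
bar (np.float64(40.75), np.float32(160.49792), np.float32(129.13443))
cheeks -18 [np.float64(26.4), np.float64(35.7), np.float64(67.1), np.float64(72.4)]
cheeks 28 [np.float64(26.7), np.float64(37.2), np.float64(62.3), np.float64(71.5)]
```

```bash
cat > go.py <<'E'
# usage: go.py "frame x y z yaw" ...  frame j/w ; yaw of tool x in that frame (mod pi). prints shifts in tool axes (m) from the measured pose
import sys,numpy as np
from workcell import status
from scipy.spatial.transform import Rotation as R
O=np.array([612.4,36.0]);T=.061;c,s=np.cos(T),np.sin(T)
st=status.get_state();p=st['ee_pos'];r=R.from_quat(st['tool_rot']);M=r.as_matrix()
ps=np.arctan2(M[1,0],M[0,0]);d=np.array([[c,s],[-s,c]])@(p[:2]-O)
print('t',round(st['time_s'],2),'tcp',p.round(1),'yaw',round(ps,3),'jig',d.round(1),'tilt',M[:,2].round(3),'F',st['contact_force'].round(1),'w',round(st['grip_width'],1),'q',st['joint_positions'].round(2))
q1=st['joint_positions'][0]
for a in sys.argv[1:]:
    f,x,y,z,w=a.split();x,y,z,w=map(float,(x,y,z,w))
    if f=='j':x,y=O+[c*x-s*y,s*x+c*y];w+=T
    q=np.arctan2(y,x);w0=w
    w=min((w+k*np.pi for k in(-2,-1,0,1,2) if abs(q-(w+k*np.pi)+1.571)<2.8),key=lambda v:abs(v-ps))
    tgt=R.from_euler('z',w)*R.from_quat([1,0,0,0])
    sh=M.T@(np.array([x,y,z])-p)/1000;rv=(r.inv()*tgt).as_rotvec()
    print(a,'->',*sh.round(4),*rv.round(3))
E
python3 go.py "j -85 50 200 0" "j -85 50 98 0" "j -5 50 98 0"
```

```text
t 0.45 tcp [ 139.6 -583.5  203.9] yaw 0.235 jig [-509.7 -589.5] tilt [-0.  0. -1.] F [ 0.3 -0.9  0.5] w 85.5 q [-1.45  0.36  1.51  0.    1.27 -0.12]
j -85 50 200 0 -> 0.5289 -0.5564 0.0041 -0.0 -0.0 0.174
j -85 50 98 0 -> 0.5289 -0.5564 0.1061 -0.0 -0.0 0.174
j -5 50 98 0 -> 0.6077 -0.5425 0.1061 -0.0 -0.0 0.174
```

Request:
{"fn": "arm_command", "kwargs": {
  "moves": "0.529 -0.556 0.004 0 0 0.174 -1; 0.529 -0.556 0.004 0 0 0.174 -1; 0.529 -0.556 0.004 0 0 0.174 -1; 0.529 -0.556 0.004 0 0 0.174 -1; 0.529 -0.556 0.004 0 0 0.174 -1; 0.529 -0.556 0.004 0 0 0.174 -1; 0.529 -0.556 0.004 0 0 0.174 -1; 0.529 -0.556 0.004 0 0 0.174 -1; 0.529 -0.556 0.004 0 0 0.174 -1; 0.529 -0.556 0.004 0 0 0.174 -1; 0.529 -0.556 0.004 0 0 0.174 -1; 0.529 -0.556 0.004 0 0 0.174 -1; 0.529 -0.556 0.004 0 0 0.174 -1; 0.529 -0.556 0.004 0 0 0.174 -1; 0.529 -0.556 0.004 0 0 0.174 -1; 0.529 -0.556 0.055 0 0 0.174 -1; 0.529 -0.556 0.106 0 0 0.174 -1; 0.529 -0.556 0.106 0 0 0.174 -1"
}}

```text
time_s: 2.7
ee_pos: [520.3, 78.6, 95.3]
tool_rot: [1.0, 0.029, -0.004, 0.0]
contact_force: [-0.3, 0.1, 0.4]
grip_width: 0.3
finger_force: 0.0
```

Request:
{"fn": "arm_command", "kwargs": {
  "moves": "0.02 0 0 0 0 0 -1; 0.03 0 0 0 0 0 -1; 0.038 0 0 0 0 0 -1; 0.046 0 0 0 0 0 -1; 0.054 0 0 0 0 0 -1; 0.062 0 0 0 0 0 -1; 0.07 0 0 0 0 0 -1; 0.076 0 0 0 0 0 -1; 0.082 0 0 0 0 0 -1; 0.082 0 0 0 0 0 -1; 0.06 0 0 0 0 0 -1; 0.03 0 0 0 0 0 -1; 0 0 0 0 0 0 -1; 0 0 -0.06 0 0 0 1; 0 0 -0.06 0 0 0 1"
}}

```text
time_s: 4.58
ee_pos: [527.6, 80.4, 162.1]
tool_rot: [1.0, 0.03, 0.004, -0.0]
contact_force: [0.9, -0.8, 0.2]
grip_width: 35.6
finger_force: 0.0
```

```bash
cat > cam.py <<'E'
from h import *
im,d=grab_frame('top');W=cloud('top',d);R=W[210:275,245:375]
c,s=np.cos(.061),np.sin(.061);Q=(R[...,:2]-[612.4,36])@np.array([[c,-s],[s,c]])
m=(R[...,2]>85)&(abs(Q[...,1]-50)<25)&(abs(Q[...,0]-5)<75)&(R[...,2]<130);P=Q[m]
print('ball jig',P.mean(0).round(1),len(P),'cam~',np.arcsin(np.clip((5-P[:,0].mean())/75,-1,1)).round(2) if len(P) else None)
m=(R[...,2]>62)&(R[...,2]<78)&(Q[...,1]>82)&(abs(Q[...,0])<20);P=Q[m];print('knob jig',P.mean(0).round(1) if len(P) else None,len(P))
E
python3 cam.py;python3 go.py "j 0 105 130 0" "j 0 105 50 0"
```

```text
ball jig [nan nan] 0 cam~ None
knob jig None 0
t 4.62 tcp [526.5  80.4 160.3] yaw 0.061 jig [-83.1  49.5] tilt [ 0.005  0.    -1.   ] F [-0.7 -0.5  0.2] w 43.2 q [0.02 0.31 1.71 0.   1.12 1.53]
j 0 105 130 0 -> 0.0829 -0.0555 0.0308 0.0 -0.005 -0.0
j 0 105 50 0 -> 0.0825 -0.0555 0.1108 0.0 -0.005 -0.0cam.py:5: RuntimeWarning: Mean of empty slice.
  print('ball jig',P.mean(0).round(1),len(P),'cam~',np.arcsin(np.clip((5-P[:,0].mean())/75,-1,1)).round(2) if len(P) else None)
  ret = um.true_divide(
```

```bash
sed -i "s/im,d=grab_frame('top');W=cloud('top',d);R=W\[210:275,245:375\]/import sys,warnings;warnings.simplefilter('ignore');n=sys.argv[1];im,d=grab_frame(n);cv2.imwrite('pics\/last.png',im[:,:,::-1]);R=cloud(n,d)/" cam.py; python3 cam.py side
python3 - <<'E'
import cv2
im=cv2.imread('pics/last.png');cv2.imwrite('pics/s1.png',cv2.resize(im[150:330,200:440],None,fx=3,fy=3))
E
```

```text
ball jig [-36.5  57.8] 218 cam~ 0.59
knob jig [ -2.5 103. ] 82
```

View pics/s1.png

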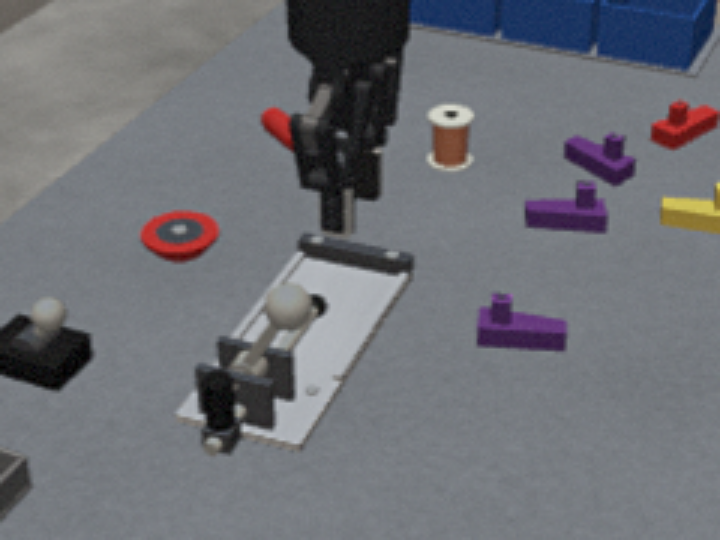

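Request:
{"fn": "arm_command", "kwargs": {
  "moves": "0 0 0.03 0 0 0 -1; 0 0 0.06 0 0 0 -1; 0.005 0 0.06 0 0 0 -1; 0.025 0 0.06 0 0 0 -1; 0.035 0 0.06 0 0 0 -1; 0.045 0 0.06 0 0 0 -1; 0.055 0 0.06 0 0 0 -1; 0.065 0 0.06 0 0 0 -1; 0.075 0 0.06 0 0 0 -1; 0.083 0 0.06 0 0 0 -1; 0.09 0 0.06 0 0 0 -1; 0.097 0 0.06 0 0 0 -1; 0.104 0 0.06 0 0 0 -1; 0.104 0 0.06 0 0 0 -1; 0.104 0 0.06 0 0 0 -1"
}}

```text
time_s: 6.55
ee_pos: [628.2, 86.6, 97.9]
tool_rot: [1.0, 0.03, -0.0, -0.0]
contact_force: [0.0, -0.9, 0.2]
grip_width: 0.1
finger_force: 0.0
```

```bash
python3 cam.py side;python3 go.py
```

```text
ball jig [-33.8  57.6] 230 cam~ 0.54
knob jig [ -2.3 102.7] 83
t 6.6 tcp [628.1  86.6  97.9] yaw 0.061 jig [18.8 49.6] tilt [-0.001  0.    -1.   ] F [-0.2  0.2  0.8] w 0.2 q [0.03 0.51 1.54 0.   1.09 1.54]
```

Run:
```python
import cv2
im=cv2.imread('pics/last.png');cv2.imwrite('pics/s2.png',cv2.resize(im[180:330,200:400],None,fx=3,fy=3))
```

```text
(no output)
```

View pics/s2.png

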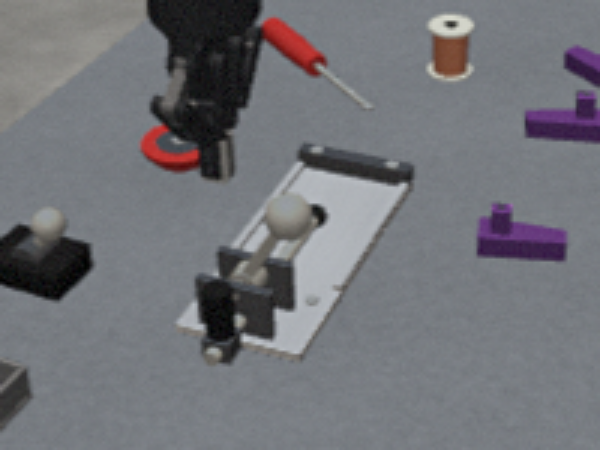

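Run:
```python
from h import *
s=status.get_state();print(s['ee_pos'],proj('side',[s['ee_pos'],s['ee_pos']+[0,0,20]]),proj('top',[s['ee_pos']]))
im,d=grab_frame('side');W=cloud('side',d)
for u,v in((296,252),(272,236),(270,230),(270,190),(300,235)):print(u,v,W[v,u].round(),d[v,u])
im,d=grab_frame('top');cv2.imwrite('pics/t2.png',cv2.resize(im[170:320,210:410,::-1],None,fx=3,fy=3))
```

```text
[628.10127322  86.64677406  97.94950599] [[273.60844509 250.33214686]
 [272.9883608  242.5401198 ]] [[281.78329112 229.82537734]]
296 252 [569.  96. 116.] 1013.8221
272 236 [621. 100. 144.] 1014.63446
270 230 [625.  98. 157.] 1010.32196
270 190 [607. 115. 261.] 934.68756
300 235 [ 665. -104.   15.] 1255.1929
```

View pics/t2.png

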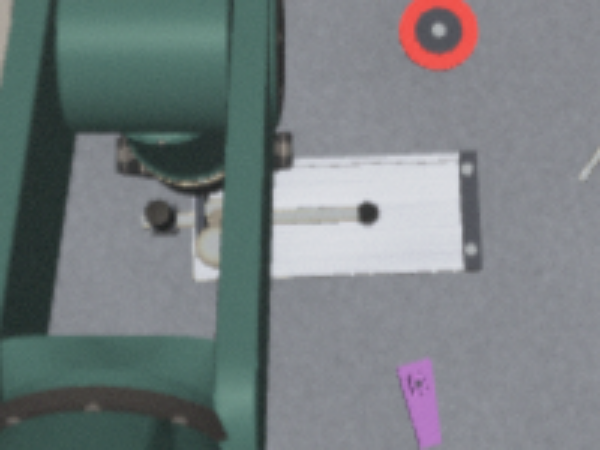

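Run:
```python
from h import *
im,d=grab_frame('side');W=cloud('side',d)
for u in(269,273,277):
  for v in range(228,256,2):print(u,v,W[v,u].round(),im[v,u])
```

```text
269 228 [616. 116. 174.] [25 24 22]
269 230 [629.  97. 155.] [34 35 39]
269 232 [628. 100. 152.] [34 35 36]
269 234 [627. 101. 148.] [30 29 26]
269 236 [630.  98. 141.] [38 40 39]
269 238 [631.  96. 134.] [28 25 25]
269 240 [634.  93. 127.] [115 115 116]
269 242 [733. -61.   2.] [122 127 132]
269 244 [729. -55.   0.] [118 123 129]
269 246 [725. -48.  -0.] [122 126 131]
269 248 [720. -38.   1.] [120 126 131]
269 250 [715. -31.   1.] [120 126 131]
269 252 [710. -23.   1.] [124 129 133]
269 254 [707. -17.  -1.] [120 126 133]
273 228 [621.  93. 160.] [85 82 78]
273 230 [623.  91. 153.] [75 75 73]
273 232 [621.  95. 151.] [69 70 66]
273 234 [622.  94. 145.] [68 64 62]
273 236 [621.  96. 142.] [51 52 49]
273 238 [622.  95. 136.] [40 36 37]
273 240 [624.  92. 129.] [111 107 104]
273 242 [724. -67.   0.] [119 124 129]
273 244 [719. -57.   2.] [118 123 127]
273 246 [714. -49.   2.] [119 124 130]
273 248 [712. -44.  -1.] [117 121 125]
273 250 [708. -38.  -2.] [118 122 128]
273 252 [701. -25.   2.] [121 125 130]
273 254 [695. -16.   4.] [123 127 132]
277 228 [617.  84. 155.] [77 78 78]
277 230 [618.  84. 150.] [70 72 70]
277 232 [618.  84. 145.] [63 62 62]
277 234 [618.  84. 140.] [54 56 56]
277 236 [619.  84. 135.] [50 51 51]
277 238 [618.  85. 131.] [72 74 75]
277 240 [718. -76.   3.] [118 125 128]
277 242 [716. -72.  -1.] [116 120 126]
277 244 [709. -60.   2.] [118 122 128]
277 246 [705. -53.   1.] [118 121 127]
277 248 [nan nan nan] [115 120 126]
277 250 [698. -40.  -0.] [126 131 137]
277 252 [694. -33.  -1.] [123 126 133]
277 254 [689. -25.  -1.] [124 128 134]
```

Request:
{"fn": "arm_command", "kwargs": {
  "moves": "0 0 -0.04 0 0 0 -1; -0.06 0 -0.04 0 0 0 -1; -0.12 0 -0.04 0 0 0 -1; -0.13 0 -0.02 0 0 0 -1; -0.13 0 0.03 0 0 0 -1; -0.13 0 0.07 0 0 0 -1; -0.13 0 0.088 0 0 0 -1; -0.13 0 0.09 0 0 0 -1; -0.13 0 0.094 0 0 0 -1; -0.13 0 0.094 0 0 0 -1"
}}

```text
time_s: 8.0
ee_pos: [499.4, 78.8, 4.7]
tool_rot: [1.0, 0.03, 0.001, -0.0]
contact_force: [-0.1, 0.3, 0.0]
grip_width: 0.1
finger_force: 0.0
```

Run:
```python
from h import *
s=status.get_state();print(s['ee_pos'],s['contact_force'])
im,d=grab_frame('side');W=cloud('side',d)
q=proj('side',[s['ee_pos']])[0];print(q)
u=int(q[0])
for v in range(int(q[1])-26,int(q[1])+8,2):print(v,W[v,u].round(),im[v,u])
```

```text
[499.41084152  78.76761929   4.69403223] [-0.07584258  0.31042828  0.00847055]
[330.28032557 297.76488376]
271 [495.  90.  86.] [34 37 34]
273 [486. 110.  97.] [25 23 24]
275 [486. 109.  92.] [17 19 18]
277 [486. 109.  86.] [34 31 32]
279 [487. 107.  79.] [18 20 20]
281 [494.  92.  62.] [23 24 25]
283 [495.  91.  55.] [15 19 19]
285 [495.  89.  49.] [20 21 24]
287 [495.  90.  44.] [21 13 21]
289 [498.  83.  33.] [115 114 113]
291 [512.  53.  -0.] [117 122 128]
293 [509.  59.  -0.] [122 126 133]
295 [505.  67.   2.] [121 126 131]
297 [502.  74.   2.] [122 127 131]
299 [501.  78.   0.] [124 128 133]
301 [496.  87.   3.] [125 129 134]
303 [495.  91.   1.] [124 130 134]
```

Request:
{"fn": "arm_command", "kwargs": {
  "moves": "0 0 0.003 0 0 0 -1; 0 0 0.006 0 0 0 -1; 0 0 0.006 0 0 0 -1"
}}

```text
time_s: 8.43
ee_pos: [498.6, 78.7, -2.1]
tool_rot: [1.0, 0.03, -0.0, -0.0]
contact_force: [0.2, -0.6, 0.2]
grip_width: 0.2
finger_force: 0.0
```

Request:
{"fn": "arm_command", "kwargs": {
  "moves": "0 0 0.01 0 0 0 -1; 0 0 0.018 0 0 0 -1; 0 0 0.02 0 0 0 -1; 0 0 0.022 0 0 0 -1; 0 0 0.022 0 0 0 -1"
}}

```text
time_s: 9.05
ee_pos: [498.7, 78.8, -24.1]
tool_rot: [1.0, 0.03, -0.0, -0.0]
contact_force: [0.7, 0.4, 0.0]
grip_width: 0.1
finger_force: 0.0
```

Request:
{"fn": "arm_command", "kwargs": {
  "moves": "0 0 0.002 0 0 0 -1; 0 0 0.003 0 0 0 -1; 0 0 0.004 0 0 0 -1; 0 0 0.005 0 0 0 -1; 0 0 0.005 0 0 0 -1"
}}

```text
time_s: 9.68
ee_pos: [498.9, 78.7, -27.3]
tool_rot: [1.0, 0.03, 0.0, -0.0]
contact_force: [-4.0, -0.8, 21.5]
grip_width: -0.1
finger_force: 10.8
```

```bash
sed -i "s/p=st\['ee_pos'\];/p=st['ee_pos']+[0,0,27];/" go.py; python3 go.py "j -85 50 98 0" "j 5 50 98 0"
```

```text
t 9.68 tcp [ 4.989e+02  7.870e+01 -3.000e-01] yaw 0.061 jig [-110.7   49.6] tilt [ 0.001  0.    -1.   ] F [-4.  -0.8 21.5] w -0.1 q [0.02 0.56 1.93 0.   0.66 1.53]
j -85 50 98 0 -> 0.0258 -0.0004 -0.0983 -0.0 -0.001 -0.0
j 5 50 98 0 -> 0.1158 -0.0004 -0.0982 -0.0 -0.001 -0.0
```

Request:
{"fn": "arm_command", "kwargs": {
  "moves": "0 0 -0.05 0 0 0 -1; 0.02 0 -0.1 0 0 0 -1; 0.03 0 -0.1 0 0 0 -1; 0.045 0 -0.1 0 0 0 -1; 0.055 0 -0.1 0 0 0 -1; 0.065 0 -0.1 0 0 0 -1; 0.075 0 -0.1 0 0 0 -1; 0.085 0 -0.1 0 0 0 -1; 0.093 0 -0.1 0 0 0 -1; 0.1 0 -0.1 0 0 0 -1; 0.105 0 -0.1 0 0 0 -1; 0.11 0 -0.1 0 0 0 -1; 0.115 0 -0.1 0 0 0 -1; 0.115 0 -0.1 0 0 0 -1; 0.08 0 -0.1 0 0 0 -1; 0.04 0 -0.1 0 0 0 -1; 0.02 0 -0.15 0 0 0 1; 0.02 0 -0.15 0 0 0 1"
}}

```text
time_s: 11.92
ee_pos: [519.3, 80.1, 124.0]
tool_rot: [1.0, 0.03, 0.002, -0.0]
contact_force: [0.9, -0.3, -0.5]
grip_width: 35.8
finger_force: 0.0
```

```bash
python3 cam.py side;python3 go.py "j 0 100 140 0" "j 0 100 50 0"
```

```text
ball jig [42.4 57. ] 219 cam~ -0.52
knob jig [ -2.5 102.9] 81
t 11.97 tcp [519.6  80.  149.7] yaw 0.061 jig [-90.   49.6] tilt [ 0.004  0.    -1.   ] F [-0.2 -0.7 -0. ] w 43.4 q [0.02 0.34 1.77 0.   1.03 1.53]
j 0 100 140 0 -> 0.0899 -0.0504 0.0101 0.0 -0.004 -0.0
j 0 100 50 0 -> 0.0896 -0.0504 0.1001 0.0 -0.004 -0.0
```

Request:
{"fn": "arm_command", "kwargs": {
  "moves": "0 -0.0235 0 0 0 0 -1; 0.05 -0.0235 0 0 0 0 -1; 0.086 -0.0235 0 0 0 0 -1; 0.086 -0.0235 0.03 0 0 0 -1; 0.086 -0.0235 0.07 0 0 0 -1; 0.086 -0.0235 0.094 0 0 0 -1; 0.086 -0.0235 0.094 0 0 0 -1; 0.086 -0.033 0.094 0 0 0 -1; 0.086 -0.043 0.094 0 0 0 -1; 0.086 -0.053 0.094 0 0 0 -1; 0.086 -0.063 0.094 0 0 0 -1; 0.086 -0.073 0.094 0 0 0 -1; 0.086 -0.083 0.094 0 0 0 -1; 0.086 -0.093 0.094 0 0 0 -1; 0.086 -0.1 0.094 0 0 0 -1; 0.086 -0.1 0.094 0 0 0 -1"
}}

```text
time_s: 13.98
ee_pos: [598.9, 186.1, 27.3]
tool_rot: [1.0, 0.031, 0.0, -0.001]
contact_force: [-0.9, 0.2, -0.3]
grip_width: -0.1
finger_force: 0.0
```

```bash
sed -i 's/abs(P/abs(P/' cam.py; python3 cam.py side;python3 go.py
```

```text
ball jig [nan nan] 0 cam~ None
knob jig [ -5.6 169.1] 175
t 14.03 tcp [599.1 185.8  54.4] yaw 0.061 jig [ -4.2 150.4] tilt [ 0.001  0.001 -1.   ] F [ 0.1 -0.2  0.4] w -0.4 q [0.19 0.59 1.61 0.   0.94 1.7 ]
```

Request:
{"fn": "arm_command", "kwargs": {
  "moves": "0 -0.003 0 0 0 0 -1; 0 -0.006 0 0 0 0 -1; 0 -0.009 0 0 0 0 -1; 0 -0.011 0 0 0 0 -1; 0 -0.012 0 0 0 0 -1"
}}

```text
time_s: 14.65
ee_pos: [598.5, 194.2, 27.3]
tool_rot: [1.0, 0.031, 0.0, 0.002]
contact_force: [1.3, -15.8, 2.8]
grip_width: -0.2
finger_force: 7.7
```

Request:
{"fn": "arm_command", "kwargs": {
  "moves": "0 0.006 -0.01 0 0 0 -1; 0 0.006 -0.06 0 0 0 -1; 0 0.006 -0.12 0 0 0 -1; 0 0.006 -0.12 0 0 0 -0.2; 0 0.006 -0.12 0 0 0 -0.2"
}}

```text
time_s: 15.28
ee_pos: [597.8, 191.4, 147.3]
tool_rot: [1.0, 0.03, 0.0, -0.0]
contact_force: [-0.0, -0.6, 0.1]
grip_width: 33.8
finger_force: 0.0
```

```bash
cat > g.py <<'E'
from h import *
import sys
for g in guides():
    l=np.array(g[:2])-17*np.array([np.cos(g[2]),np.sin(g[2])])
    print(np.round(g[:4],3),'lug',l.round(1))
E
python3 g.py; python3 cam.py side; python3 go.py "w 468.7 -274.2 140 .434" "w 468.7 -274.2 21 .434"
```

```text
[ 4.84232e+02 -2.67099e+02  4.31000e-01  1.65000e-01] lug [ 468.8 -274.2]
[ 4.87868e+02 -3.75074e+02  5.93200e+00  1.69000e-01] lug [ 471.9 -369.2]
[ 4.58825e+02 -8.37360e+01 -2.83100e+00  1.61000e-01] lug [475.  -78.5]
ball jig [37.4 57.6] 120 cam~ -0.45
knob jig [ -2.5 184.6] 96
t 15.43 tcp [596.7 190.9 172.4] yaw 0.061 jig [ -6.3 155.6] tilt [-0.003 -0.    -1.   ] F [-0.5 -0.3 -0.7] w 34.5 q [0.2  0.45 1.51 0.   1.18 1.71]
w 468.7 -274.2 140 .434 -> -0.1559 0.4564 0.0329 -0.001 0.003 -0.373
w 468.7 -274.2 21 .434 -> -0.1555 0.4564 0.1519 -0.001 0.003 -0.373
```

Request:
{"fn": "arm_command", "kwargs": {
  "moves": "-0.156 0.456 0.02 0 0 -0.373 -0.2; -0.156 0.456 0.02 0 0 -0.373 -0.2; -0.156 0.456 0.02 0 0 -0.373 -0.2; -0.156 0.456 0.02 0 0 -0.373 -0.2; -0.156 0.456 0.02 0 0 -0.373 -0.2; -0.156 0.456 0.02 0 0 -0.373 -0.2; -0.156 0.456 0.02 0 0 -0.373 -0.2; -0.156 0.456 0.02 0 0 -0.373 -0.2; -0.156 0.456 0.05 0 0 -0.373 -0.2; -0.156 0.456 0.09 0 0 -0.373 -0.2; -0.156 0.456 0.09 0 0 -0.373 -0.2"
}}

```text
time_s: 16.8
ee_pos: [466.9, -271.4, 53.6]
tool_rot: [0.977, 0.215, -0.003, -0.003]
contact_force: [0.8, 0.2, 0.5]
grip_width: 34.6
finger_force: 0.0
```

```bash
python3 go.py "w 468.8 -274.2 21 .432"
python3 - <<'E'
from h import *
im,d=grab_frame('side');cv2.imwrite('pics/s3.png',cv2.resize(im[120:270,310:510,::-1],None,fx=3,fy=3))
E
```

```text
t 16.8 tcp [ 466.9 -271.4   80.6] yaw 0.433 jig [-164. -298.] tilt [-0.007  0.006 -1.   ] F [0.8 0.2 0.5] w 34.6 q [-0.65  0.46  1.79  0.    0.9   0.48]
w 468.8 -274.2 21 .432 -> 0.0008 0.0038 0.0595 -0.008 0.004 0.001
```

View pics/s3.png

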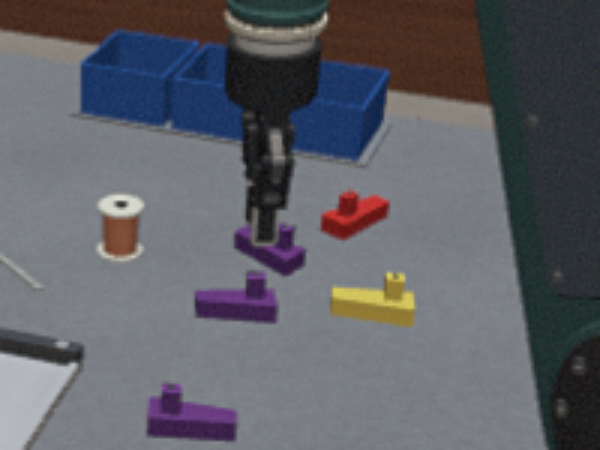

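```bash
python3 - <<'E'
from h import *
print(proj('side',[[466.9,-271.4,80.6],[468.8,-274.2,40]]))
E
python3 go.py "w 468.8 -274.2 21 .432"
```

```text
[[396.80413849 198.27886068]
 [395.35487032 211.24504578]]
t 16.85 tcp [ 468.5 -272.4   82.4] yaw 0.434 jig [-162.5 -299. ] tilt [-0.004  0.003 -1.   ] F [-0.1  0.1  0.9] w 34.3 q [-0.65  0.46  1.79  0.    0.9   0.48]
w 468.8 -274.2 21 .432 -> -0.0003 0.0021 0.0614 -0.005 0.002 0.002
```

Request:
{"fn": "arm_command", "kwargs": {
  "moves": "0 0.001 0.03 0 0 0 -0.2; 0 0.001 0.055 0 0 0 -0.2; 0 0.001 0.061 0 0 0 -0.2; 0 0.001 0.061 0 0 0 -0.2; 0 0.001 0.061 0 0 0 -1; 0 0.001 0.061 0 0 0 -1; 0 0.001 0.061 0 0 0 -1; 0 0.001 0.061 0 0 0 -1; 0 0.001 0.05 0 0 0 -1; 0 0.001 0.02 0 0 0 -1; 0 0.001 -0.01 0 0 0 -1; 0 0.001 -0.01 0 0 0 -1"
}}

```text
time_s: 18.35
ee_pos: [472.2, -275.8, 69.6]
tool_rot: [0.977, 0.215, 0.002, 0.002]
contact_force: [-0.5, -0.4, -0.4]
grip_width: 10.2
finger_force: 60.7
```

```bash
python3 go.py "j -17 -136 90 0" "j -17 -136 31 0"
python3 - <<'E'
from h import *
im,d=grab_frame('side');cv2.imwrite('pics/s4.png',cv2.resize(im[120:270,310:510,::-1],None,fx=3,fy=3))
E
```

```text
t 18.35 tcp [ 472.2 -275.8   96.6] yaw 0.434 jig [-159.  -302.7] tilt [ 0.004 -0.003 -1.   ] F [-0.5 -0.4 -0.4] w 10.2 q [-0.66  0.44  1.77 -0.    0.92  0.48]
j -17 -136 90 0 -> 0.193 -0.1036 0.0065 0.004 -0.003 0.373
j -17 -136 31 0 -> 0.1928 -0.1038 0.0655 0.004 -0.003 0.373
```

View pics/s4.png

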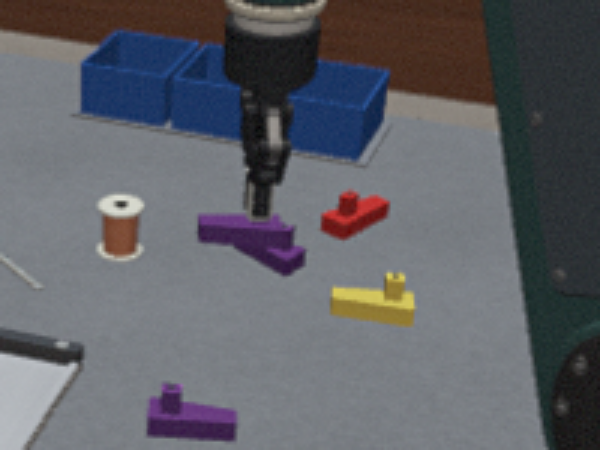

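Request:
{"fn": "arm_command", "kwargs": {
  "moves": "0.19 -0.103 -0.02 0 0 0.373 -1; 0.19 -0.103 -0.02 0 0 0.373 -1; 0.19 -0.103 -0.02 0 0 0.373 -1; 0.193 -0.103 -0.01 0 0 0.373 -1; 0.193 -0.103 0.01 0 0 0.373 -1; 0.193 -0.103 0.03 0 0 0.373 -1; 0.193 -0.103 0.03 0 0 0.373 -1; 0.193 -0.103 0.03 0 0 0.373 -1"
}}

```text
time_s: 19.4
ee_pos: [602.1, -100.0, 36.8]
tool_rot: [1.0, 0.03, -0.0, -0.0]
contact_force: [-0.6, -0.1, -0.4]
grip_width: 10.2
finger_force: 60.7
```

```bash
python3 go.py "j -17 -136 31 0"
cat > held.py <<'E'
from h import *
import sys
# fit held guide in side view: bottom z from tool (tip-21)
s=status.get_state();p=s['ee_pos']+[0,0,27];zb=float(sys.argv[1]) if len(sys.argv)>1 else p[2]-21
th=.061+float(sys.argv[2]) if len(sys.argv)>2 else .061
im,d=grab_frame('side');g=[p[0]+17*np.cos(th),p[1]+17*np.sin(th),th]
x,e=fit([('side',soft(im))],g,zb)
c,s=np.cos(.061),np.sin(.061);q=np.array([[c,s],[-s,c]])@(x[:2]-[612.4,36]);print('guide jig',q.round(1),'hd',round(x[2]-.061,3),'err',round(e,3),'zb',round(zb,1))
E
python3 held.py
```

```text
t 19.4 tcp [ 602.1 -100.    63.8] yaw 0.061 jig [ -18.6 -135.2] tilt [-0.001  0.    -1.   ] F [-0.6 -0.1 -0.4] w 10.2 q [-0.28  0.56  1.65  0.    0.94  1.23]
j -17 -136 31 0 -> 0.0016 0.0009 0.0328 -0.0 0.001 -0.0
guide jig [  -3.2 -132.6] hd -0.001 err 0.265 zb 42.8
```

Request:
{"fn": "arm_command", "kwargs": {
  "moves": "0.0015 0.001 0.02 0 0 0 -1; 0.0015 0.001 0.03 0 0 0 -1; 0.0015 0.001 0.033 0 0 0 -1; 0.0015 0.001 0.034 0 0 0 -1; 0.0015 0.002 0.034 0 0 0 -1; 0.0015 0.003 0.034 0 0 0 -1; 0.0015 0.003 0.034 0 0 0 -1"
}}

```text
time_s: 20.32
ee_pos: [603.6, -101.2, 5.0]
tool_rot: [1.0, 0.03, -0.0, -0.001]
contact_force: [-4.5, 7.4, 14.7]
grip_width: 9.9
finger_force: 62.6
```

Request:
{"fn": "arm_command", "kwargs": {
  "moves": "0 -0.001 -0.001 0 0 0 -0.3; 0 -0.001 -0.001 0 0 0 -0.3; 0 -0.001 -0.001 0 0 0 -0.3; 0 -0.001 -0.03 0 0 0 -0.3; 0 -0.001 -0.08 0 0 0 -0.3; -0.02 -0.08 -0.11 0 0 0 -0.3; -0.02 -0.16 -0.11 0 0 0 -0.3; -0.02 -0.16 -0.11 0 0 0 -0.3; -0.02 -0.16 -0.11 0 0 0 -0.3"
}}

```text
time_s: 21.45
ee_pos: [573.8, 58.2, 113.3]
tool_rot: [0.999, 0.032, 0.0, -0.0]
contact_force: [1.2, -0.3, -0.1]
grip_width: 29.9
finger_force: 0.0
```

```bash
cat > g.py <<'E'
from h import *
import sys
c,s=np.cos(.061),np.sin(.061);J=np.array([[c,s],[-s,c]])
data={n:grab_frame(n) for n in('top','side')}
cv2.imwrite('pics/last_top.png',data['top'][0][:,:,::-1])
for g in guides(data=data):
    inj=abs((J@(np.array(g[:2])-[612.4,36])))[0]<25
    if inj and g[4]<450:
        g=fit([(n,soft(data[n][0])) for n in data],g[:3],8);g=(*g[0],g[1])
    h=np.array([np.cos(g[2]),np.sin(g[2])]);l=np.array(g[:2])-17*h
    print('TRAY' if inj else '',np.round(g,3),'lug',l.round(1),'jig',(J@(np.array(g[:2])-[612.4,36])).round(1),round((g[2]-.061+np.pi)%(2*np.pi)-np.pi,3))
E
python3 g.py; python3 go.py
```

```text
TRAY [ 6.20558e+02 -1.02637e+02  6.33900e+00  1.74000e-01] lug [ 603.6 -103.6] jig [  -0.3 -138.9] -0.005
 [ 4.88510e+02 -3.75819e+02  5.91400e+00  1.67000e-01  3.19000e+02] lug [ 472.7 -369.7] jig [-148.8 -403.5] -0.43
 [4.70529e+02 2.57625e+02 2.50000e+00 4.02000e-01 1.31000e+02] lug [484.1 247.4] jig [-128.1  229.9] 2.439
 [ 4.58998e+02 -8.37500e+01 -2.83000e+00  1.61000e-01  3.05000e+02] lug [475.2 -78.5] jig [-160.4 -110.2] -2.891
t 21.55 tcp [574.4  55.6 139.9] yaw 0.062 jig [-36.8  21.8] tilt [-0. -0. -1.] F [-0.2 -0.6 -0.1] w 29.8 q [-0.02  0.42  1.66 -0.    1.06  1.49]
```

```bash
python3 go.py "w 475.2 -78.5 80 -2.83" "w 475.2 -78.5 21 -2.83"
```

```text
t 21.55 tcp [574.4  55.6 139.9] yaw 0.062 jig [-36.8  21.8] tilt [-0. -0. -1.] F [-0.2 -0.6 -0.1] w 29.8 q [-0.02  0.42  1.66 -0.    1.06  1.49]
w 475.2 -78.5 80 -2.83 -> -0.1073 0.1276 0.06 0.0 0.0 -0.25
w 475.2 -78.5 21 -2.83 -> -0.1073 0.1276 0.119 0.0 0.0 -0.25
```

Request:
{"fn": "arm_command", "kwargs": {
  "moves": "-0.107 0.128 0.03 0 0 -0.25 -0.3; -0.107 0.128 0.03 0 0 -0.25 -0.3; -0.107 0.128 0.03 0 0 -0.25 -0.3; -0.107 0.128 0.06 0 0 -0.25 -0.3; -0.107 0.128 0.06 0 0 -0.25 -0.3; -0.107 0.128 0.09 0 0 -0.25 -0.3; -0.107 0.128 0.112 0 0 -0.25 -0.3; -0.107 0.128 0.119 0 0 -0.25 -0.3; -0.107 0.128 0.119 0 0 -0.25 -0.3; -0.107 0.128 0.119 0 0 -0.25 -1; -0.107 0.128 0.119 0 0 -0.25 -1; -0.107 0.128 0.119 0 0 -0.25 -1; -0.107 0.128 0.119 0 0 -0.25 -1; -0.107 0.128 0.1 0 0 -0.25 -1; -0.107 0.128 0.06 0 0 -0.25 -1; -0.107 0.128 0.04 0 0 -0.25 -1; -0.107 0.128 0.04 0 0 -0.25 -1"
}}

```text
time_s: 23.68
ee_pos: [476.4, -79.0, 74.2]
tool_rot: [0.988, 0.155, 0.001, 0.001]
contact_force: [0.1, 0.1, -0.6]
grip_width: 10.4
finger_force: 63.7
```

```bash
python3 go.py "j 17 -109 90 0" "j 17 -109 33 0" "j 17 -112 33 0"
```

```text
t 23.68 tcp [476.4 -79.  101.2] yaw 0.311 jig [-142.8 -106.5] tilt [ 0.003 -0.001 -1.   ] F [ 0.1  0.1 -0.6] w 10.4 q [-0.31  0.36  1.91  0.    0.87  0.95]
j 17 -109 90 0 -> 0.1542 0.0419 0.0116 0.001 -0.003 0.25
j 17 -109 33 0 -> 0.1541 0.0418 0.0686 0.001 -0.003 0.25
j 17 -112 33 0 -> 0.1533 0.0447 0.0686 0.001 -0.003 0.25
```

Request:
{"fn": "arm_command", "kwargs": {
  "moves": "0.154 0.042 0 0 0 0.25 -1; 0.154 0.042 0 0 0 0.25 -1; 0.154 0.042 0 0 0 0.25 -1; 0.154 0.042 0.03 0 0 0.25 -1; 0.154 0.042 0.03 0 0 0.25 -1; 0.154 0.042 0.055 0 0 0.25 -1; 0.154 0.042 0.065 0 0 0.25 -1; 0.154 0.042 0.068 0 0 0.25 -1; 0.154 0.042 0.069 0 0 0.25 -1; 0.154 0.043 0.069 0 0 0.25 -1; 0.154 0.044 0.069 0 0 0.25 -1; 0.153 0.045 0.069 0 0 0.25 -1; 0.153 0.046 0.069 0 0 0.25 -1; 0.153 0.046 0.069 0 0 0.25 -1"
}}

```text
time_s: 25.42
ee_pos: [635.1, -75.7, 4.0]
tool_rot: [1.0, 0.03, 0.0, -0.0]
contact_force: [-0.6, -0.1, -0.1]
grip_width: 10.6
finger_force: 63.8
```

```bash
python3 go.py "j 17 -112 33 0"
```

```text
t 25.43 tcp [635.1 -75.7  31. ] yaw 0.061 jig [  15.8 -112.9] tilt [ 0.  0. -1.] F [-0.6 -0.1 -0.1] w 10.6 q [-0.23  0.63  1.6   0.    0.91  1.28]
j 17 -112 33 0 -> 0.0012 -0.0009 -0.002 -0.0 -0.0 -0.0
```

Request:
{"fn": "arm_command", "kwargs": {
  "moves": "0 0 0.001 0 0 0 -1; 0 0.001 0.0015 0 0 0 -1; 0 0.002 0.0015 0 0 0 -1; 0 0.003 0.0015 0 0 0 -1; 0 0.003 0.0015 0 0 0 -1"
}}

```text
time_s: 26.05
ee_pos: [635.0, -76.3, 2.7]
tool_rot: [1.0, 0.03, -0.0, -0.002]
contact_force: [0.3, 8.8, 4.4]
grip_width: 10.1
finger_force: 64.4
```

Contact; release and check.

Request:
{"fn": "arm_command", "kwargs": {
  "moves": "0 -0.0015 -0.0005 0 0 0 -0.3; 0 -0.0015 -0.0005 0 0 0 -0.3; 0 -0.0015 -0.001 0 0 0 -0.3; 0 -0.0015 -0.03 0 0 0 -0.3; 0 -0.0015 -0.08 0 0 0 -0.3; -0.02 -0.06 -0.11 0 0 0 -0.3; -0.04 -0.12 -0.11 0 0 0 -0.3; -0.04 -0.14 -0.11 0 0 0 -0.3; -0.04 -0.14 -0.11 0 0 0 -0.3"
}}

```text
time_s: 27.18
ee_pos: [586.3, 60.2, 112.8]
tool_rot: [0.999, 0.032, 0.0, -0.0]
contact_force: [-0.1, -0.8, 0.4]
grip_width: 30.1
finger_force: 0.0
```

```bash
cat > tray.py <<'E'
from h import *
import sys
c,s=np.cos(.061),np.sin(.061);J=np.array([[c,s],[-s,c]]);O=np.array([612.4,36])
data={n:grab_frame(n) for n in('top','side')}
cv2.imwrite('pics/last_top.png',data['top'][0][:,:,::-1])
# joint fit of row: gather purple mask in tray and optimise all poses together (top view)
N=int(sys.argv[1]);n='top'
P=[]
for k in range(N):P+=[0,-138+24*k,np.pi*(k%2)]
x=soft(data[n][0]);x0,y0,w,h=310,205,70,70;t=x[y0:y0+h,x0:x0+w]
def cost(P):
    m=np.zeros((h*S,w*S),np.uint8)
    for k in range(N):
        p=np.array(P[3*k:3*k+3]);p=np.r_[O+J.T@p[:2],p[2]+.061]
        for poly,a,b in((BODY,8,26),(LUG,26,48)):
            q=(proj(n,prism(poly,a,b,p))-[x0,y0]+.5)*S-.5
            cv2.fillConvexPoly(m,cv2.convexHull(np.round(q*16).astype(np.int32)),1,shift=4)
    m=cv2.resize(m.astype(np.float32),(w,h),interpolation=cv2.INTER_AREA);return np.abs(m-t).sum()/m.sum()
r=minimize(cost,P,method='Powell',options=dict(xtol=1e-3,ftol=1e-5))
print(r.fun.round(3));print(r.x.reshape(-1,3).round(3))
a=cv2.imread('pics/last_top.png')[190:290,250:390];cv2.imwrite(f'pics/tray{N}.png',cv2.resize(a,None,fx=4.5,fy=4.5,interpolation=cv2.INTER_CUBIC))
vs=[(n,soft(data[n][0])) for n in data]
for g in guides(data=data):
    if abs((J@(np.array(g[:2])-O))[0])<40:continue
    l=np.array(g[:2])-17*np.array([np.cos(g[2]),np.sin(g[2])]);print(np.round(g[:4],3),'lug',l.round(1))
E
python3 tray.py 2; python3 go.py
```

```text
0.174
[[-2.37000e-01 -1.38561e+02 -1.00000e-03]
 [-2.91200e+00 -1.14983e+02  3.14000e+00]]
[ 4.88457e+02 -3.75829e+02  5.92400e+00  1.69000e-01] lug [ 472.5 -369.8]
t 27.27 tcp [587.2  58.1 139.6] yaw 0.061 jig [-23.8  23.6] tilt [ 0.    -0.001 -1.   ] F [ 1.2 -0.4  0.5] w 29.8 q [-0.02  0.44  1.63 -0.    1.07  1.49]
```

View pics/tray2.png

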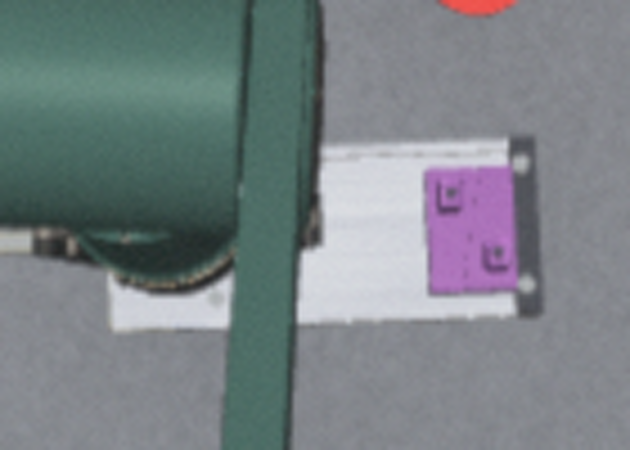

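```bash
python3 go.py "w 472.5 -369.8 80 -.359" "w 472.5 -369.8 21 -.359"
```

```text
t 27.27 tcp [587.2  58.1 139.6] yaw 0.061 jig [-23.8  23.6] tilt [ 0.    -0.001 -1.   ] F [ 1.2 -0.4  0.5] w 29.8 q [-0.02  0.44  1.63 -0.    1.07  1.49]
w 472.5 -369.8 80 -.359 -> -0.1408 0.4201 0.0598 0.001 -0.001 0.42
w 472.5 -369.8 21 -.359 -> -0.1408 0.42 0.1188 0.001 -0.001 0.42
```

Request:
{"fn": "arm_command", "kwargs": {
  "moves": "-0.141 0.42 0.01 0 0 0.42 -0.3; -0.141 0.42 0.01 0 0 0.42 -0.3; -0.141 0.42 0.01 0 0 0.42 -0.3; -0.141 0.42 0.01 0 0 0.42 -0.3; -0.141 0.42 0.01 0 0 0.42 -0.3; -0.141 0.42 0.01 0 0 0.42 -0.3; -0.141 0.42 0.01 0 0 0.42 -0.3; -0.141 0.42 0.03 0 0 0.42 -0.3; -0.141 0.42 0.06 0 0 0.42 -0.3; -0.141 0.42 0.06 0 0 0.42 -0.3; -0.141 0.42 0.09 0 0 0.42 -0.3; -0.141 0.42 0.112 0 0 0.42 -0.3; -0.141 0.42 0.119 0 0 0.42 -0.3; -0.141 0.42 0.119 0 0 0.42 -0.3; -0.141 0.42 0.119 0 0 0.42 -1; -0.141 0.42 0.119 0 0 0.42 -1; -0.141 0.42 0.119 0 0 0.42 -1; -0.141 0.42 0.119 0 0 0.42 -1; -0.141 0.42 0.09 0 0 0.42 -1; -0.141 0.42 0.05 0 0 0.42 -1"
}}

```text
time_s: 29.78
ee_pos: [470.6, -368.1, 62.0]
tool_rot: [0.984, -0.179, -0.001, -0.001]
contact_force: [-0.6, -0.6, -0.2]
grip_width: 10.4
finger_force: 62.6
```

```bash
python3 go.py "j -17 -85 95 0" "j -17 -85 31.5 0" "j -17 -90 31.5 0"
```

```text
t 29.77 tcp [ 470.6 -368.1   89. ] yaw -0.359 jig [-166.2 -394.7] tilt [-0.002  0.002 -1.   ] F [-0.6 -0.6 -0.2] w 10.4 q [-0.78  0.51  1.66  0.    0.98  1.15]
j -17 -85 95 0 -> 0.0098 -0.3436 -0.0055 -0.002 0.003 -0.42
j -17 -85 31.5 0 -> 0.01 -0.3435 0.058 -0.002 0.003 -0.42
j -17 -90 31.5 0 -> 0.0121 -0.339 0.058 -0.002 0.003 -0.42
```

Request:
{"fn": "arm_command", "kwargs": {
  "moves": "0.01 -0.343 -0.02 0 0 -0.42 -1; 0.01 -0.343 -0.02 0 0 -0.42 -1; 0.01 -0.343 -0.02 0 0 -0.42 -1; 0.01 -0.343 -0.02 0 0 -0.42 -1; 0.01 -0.343 -0.02 0 0 -0.42 -1; 0.01 -0.343 -0.02 0 0 -0.42 -1; 0.01 -0.343 -0.02 0 0 -0.42 -1; 0.01 -0.343 0.01 0 0 -0.42 -1; 0.01 -0.343 0.03 0 0 -0.42 -1; 0.01 -0.343 0.045 0 0 -0.42 -1; 0.01 -0.343 0.055 0 0 -0.42 -1; 0.01 -0.343 0.058 0 0 -0.42 -1; 0.01 -0.343 0.058 0 0 -0.42 -1"
}}

```text
time_s: 31.4
ee_pos: [601.8, -51.8, 4.7]
tool_rot: [1.0, 0.03, 0.0, 0.0]
contact_force: [-1.4, 0.1, -0.3]
grip_width: 10.5
finger_force: 62.6
```

```bash
python3 go.py "j -17 -90 30 0"
```

```text
t 31.4 tcp [601.8 -51.8  31.7] yaw 0.061 jig [-15.9 -86.9] tilt [ 0.  0. -1.] F [-1.4  0.1 -0.3] w 10.5 q [-0.2   0.6   1.68  0.    0.86  1.31]
j -17 -90 30 0 -> -0.0011 0.0031 0.0017 0.0 -0.0 -0.0
```

Request:
{"fn": "arm_command", "kwargs": {
  "moves": "0 0 0.002 0 0 0 -1; 0 0.001 0.002 0 0 0 -1; 0 0.002 0.002 0 0 0 -1; 0 0.003 0.002 0 0 0 -1; 0 0.004 0.002 0 0 0 -1; 0 0.004 0.002 0 0 0 -1"
}}

```text
time_s: 32.15
ee_pos: [601.8, -54.3, 2.8]
tool_rot: [1.0, 0.03, 0.0, -0.001]
contact_force: [0.1, 5.6, 1.7]
grip_width: 10.4
finger_force: 62.9
```

Request:
{"fn": "arm_command", "kwargs": {
  "moves": "0 -0.001 -0.0005 0 0 0 -0.3; 0 -0.001 -0.0005 0 0 0 -0.3; 0 -0.001 -0.001 0 0 0 -0.3; 0 -0.001 -0.03 0 0 0 -0.3; 0 -0.001 -0.08 0 0 0 -0.3; -0.02 -0.06 -0.11 0 0 0 -0.3; -0.04 -0.06 -0.11 0 0 0 -0.3; -0.06 0.25 -0.11 0 0 0 -0.3;-0.06 0.25 -0.11 0 0 0 -0.3;-0.06 0.25 -0.11 0 0 0 -0.3;-0.06 0.25 -0.11 0 0 0 -0.3;-0.06 0.25 -0.11 0 0 0 -0.3;-0.06 0.25 -0.11 0 0 0 -0.3"
}}

```text
time_s: 33.78
ee_pos: [557.2, -314.1, 112.6]
tool_rot: [1.0, 0.028, 0.001, 0.001]
contact_force: [-0.6, 0.8, 0.1]
grip_width: 29.9
finger_force: 0.0
```

```bash
python3 tray.py 3; python3 go.py "w 484.1 247.5 100 2.5" "w 484.1 247.5 21 2.5"; python3 cam.py side
```

```text
0.172
[[-1.68000e-01 -1.38545e+02  0.00000e+00]
 [-1.45700e+00 -1.12382e+02  3.13800e+00]
 [ 1.28000e-01 -9.07960e+01 -1.20000e-02]]
[4.70647e+02 2.57508e+02 2.50800e+00 1.53000e-01] lug [484.3 247.4]
t 33.88 tcp [ 556.5 -309.1  139.1] yaw 0.059 jig [ -76.8 -341. ] tilt [-0.001  0.001 -1.   ] F [-0.5 -0.3  0.9] w 30.1 q [-0.62  0.5   1.53  0.    1.12  0.9 ]
w 484.1 247.5 100 2.5 -> -0.0395 -0.5598 0.0397 -0.001 0.001 0.701
w 484.1 247.5 21 2.5 -> -0.0394 -0.5598 0.1187 -0.001 0.001 0.701
ball jig [41.9 57.1] 224 cam~ -0.51
knob jig [ -2.6 184.6] 97
```

View pics/tray3.png

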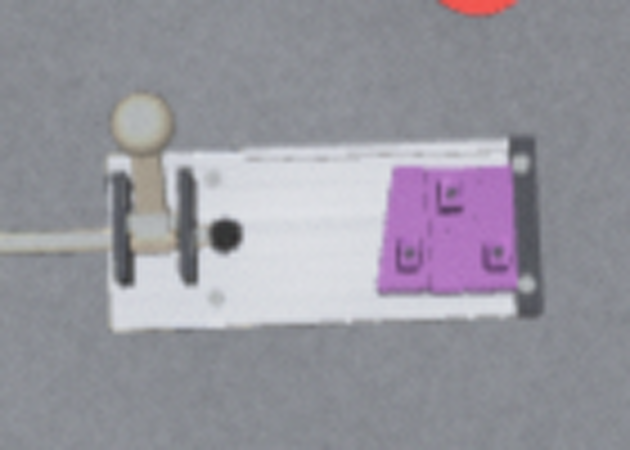

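Request:
{"fn": "arm_command", "kwargs": {
  "moves": "-0.039 -0.56 0 0 0 0.7 -0.3; -0.039 -0.56 0 0 0 0.7 -0.3; -0.039 -0.56 0 0 0 0.7 -0.3; -0.039 -0.56 0 0 0 0.7 -0.3; -0.039 -0.56 0 0 0 0.7 -0.3; -0.039 -0.56 0 0 0 0.7 -0.3; -0.039 -0.56 0 0 0 0.7 -0.3; -0.039 -0.56 0 0 0 0.7 -0.3; -0.039 -0.56 0 0 0 0.7 -0.3; -0.039 -0.56 0 0 0 0.7 -0.3; -0.039 -0.56 0.02 0 0 0.7 -0.3; -0.039 -0.56 0.06 0 0 0.7 -0.3; -0.039 -0.56 0.06 0 0 0.7 -0.3"
}}

```text
time_s: 35.55
ee_pos: [480.5, 246.5, 50.4]
tool_rot: [0.949, -0.314, -0.003, 0.002]
contact_force: [-0.1, -0.5, 0.6]
grip_width: 30.1
finger_force: 0.0
```

```bash
python3 go.py "w 484.3 247.4 21 2.506"
```

```text
t 35.55 tcp [480.5 246.5  77.4] yaw -0.638 jig [-118.9  218.2] tilt [-0.006 -0.002 -1.   ] F [-0.1 -0.5  0.6] w 30.1 q [ 0.35  0.47  1.79 -0.    0.89  2.56]
w 484.3 247.4 21 2.506 -> 0.0028 -0.0033 0.0564 0.006 0.004 -0.003
```

Request:
{"fn": "arm_command", "kwargs": {
  "moves": "0.001 -0.001 0.03 0 0 0 -0.3; 0.001 -0.001 0.05 0 0 0 -0.3; 0.001 -0.001 0.058 0 0 0 -0.3; 0.001 -0.001 0.058 0 0 0 -0.3; 0.001 -0.001 0.058 0 0 0 -1; 0.001 -0.001 0.058 0 0 0 -1; 0.001 -0.001 0.058 0 0 0 -1; 0.001 -0.001 0.058 0 0 0 -1; 0.001 -0.001 0.03 0 0 0 -1; 0.001 -0.001 0 0 0 0 -1; 0.001 -0.001 -0.03 0 0 0 -1; 0.001 -0.001 -0.03 0 0 0 -1"
}}

```text
time_s: 37.05
ee_pos: [487.4, 248.8, 84.7]
tool_rot: [0.949, -0.314, 0.002, -0.002]
contact_force: [0.7, -0.5, -0.9]
grip_width: 10.5
finger_force: 62.7
```

```bash
python3 go.py "j 17 -61 110 0" "j 17 -61 31.5 0"
```

```text
t 37.05 tcp [487.4 248.8 111.7] yaw -0.639 jig [-111.8  220. ] tilt [ 0.005  0.002 -1.   ] F [ 0.7 -0.5 -0.9] w 10.5 q [0.35 0.42 1.76 0.   0.96 2.56]
j 17 -61 110 0 -> 0.2796 0.132 0.0019 -0.003 -0.004 -0.7
j 17 -61 31.5 0 -> 0.2794 0.1323 0.0804 -0.003 -0.004 -0.7
```

Request:
{"fn": "arm_command", "kwargs": {
  "moves": "0.05 0.03 -0.03 0 0 -0.17 -1; 0.279 0.132 -0.035 0 0 -0.7 -1; 0.279 0.132 -0.035 0 0 -0.7 -1; 0.279 0.132 -0.035 0 0 -0.7 -1; 0.279 0.132 -0.035 0 0 -0.7 -1; 0.279 0.132 -0.035 0 0 -0.7 -1; 0.279 0.132 -0.035 0 0 -0.7 -1; 0.279 0.132 -0.01 0 0 -0.7 -1; 0.279 0.132 0.03 0 0 -0.7 -1; 0.279 0.132 0.06 0 0 -0.7 -1; 0.279 0.132 0.07 0 0 -0.7 -1; 0.279 0.132 0.07 0 0 -0.7 -1"
}}

```text
time_s: 38.55
ee_pos: [629.7, -23.0, 12.1]
tool_rot: [1.0, 0.031, -0.001, -0.0]
contact_force: [0.3, 0.3, 1.2]
grip_width: 10.4
finger_force: 62.7
```

```bash
python3 go.py "j 17 -61 30 0"
```

```text
t 38.55 tcp [629.7 -23.   39.1] yaw 0.062 jig [ 13.6 -59.9] tilt [-0.002  0.001 -1.   ] F [0.3 0.3 1.2] w 10.4 q [-0.15  0.61  1.61  0.    0.92  1.36]
j 17 -61 30 0 -> 0.0034 0.0011 0.0091 -0.001 0.002 0.001
```

Request:
{"fn": "arm_command", "kwargs": {
  "moves": "0.002 0 0.005 0 0 0 -1; 0.002 0 0.008 0 0 0 -1; 0.002 0.001 0.009 0 0 0 -1; 0.002 0.002 0.009 0 0 0 -1; 0.002 0.003 0.009 0 0 0 -1; 0.002 0.004 0.009 0 0 0 -1; 0.002 0.005 0.009 0 0 0 -1; 0.002 0.005 0.009 0 0 0 -1"
}}

```text
time_s: 39.55
ee_pos: [633.0, -27.9, 3.7]
tool_rot: [1.0, 0.03, 0.0, -0.001]
contact_force: [-0.4, 7.1, 2.6]
grip_width: 10.2
finger_force: 63.0
```

```bash
python3 go.py "j 17 -65.5 30 0"
```

```text
t 39.55 tcp [633.  -27.9  30.7] yaw 0.06 jig [ 16.6 -65. ] tilt [ 0.     0.002 -1.   ] F [-0.4  7.1  2.6] w 10.2 q [-0.15  0.63  1.61  0.    0.9   1.35]
j 17 -65.5 30 0 -> 0.0004 0.0005 0.0007 -0.002 -0.0 -0.001
```

Request:
{"fn": "arm_command", "kwargs": {
  "moves": "0 -0.001 -0.0005 0 0 0 -0.3; 0 -0.001 -0.0005 0 0 0 -0.3; 0 -0.001 -0.001 0 0 0 -0.3; 0 -0.001 -0.03 0 0 0 -0.3; 0 -0.001 -0.08 0 0 0 -0.3; -0.03 -0.05 -0.12 0 0 0 -0.3; -0.08 -0.1 -0.12 0 0 0 -1; -0.08 -0.16 -0.12 0 0 0 -1; -0.08 -0.22 -0.12 0 0 0 -1;  -0.08 -0.28 -0.12 0 0 0 -1; -0.08 -0.28 -0.12 0 0 0 -1; -0.08 -0.28 -0.12 0 0 0 -1"
}}

```text
time_s: 41.05
ee_pos: [535.9, 245.2, 123.4]
tool_rot: [1.0, 0.031, -0.0, 0.0]
contact_force: [0.6, -0.3, -0.1]
grip_width: -0.0
finger_force: 0.0
```

```bash
python3 tray.py 4; python3 go.py "j -5 213 150 0" "j -5 213 55 0";python3 cam.py side
```

```text
0.165
[[-1.98000e-01 -1.38513e+02  1.00000e-03]
 [-1.52400e+00 -1.12225e+02  3.14200e+00]
 [-2.87000e-01 -9.12480e+01 -3.40000e-02]
 [-2.22300e+00 -6.65010e+01  3.14800e+00]]
t 41.15 tcp [536.2 244.  150.4] yaw 0.06 jig [-63.4 212.2] tilt [-0.    -0.001 -1.   ] F [ 0.8 -0.5  0.3] w 0.1 q [ 0.31  0.43  1.62 -0.    1.09  1.82]
j -5 213 150 0 -> 0.0584 -0.0009 0.0004 0.001 0.0 -0.001
j -5 213 55 0 -> 0.0584 -0.0009 0.0954 0.001 0.0 -0.001
ball jig [nan nan] 0 cam~ None
knob jig [ -2.6 184.3] 95
```

View pics/tray4.png

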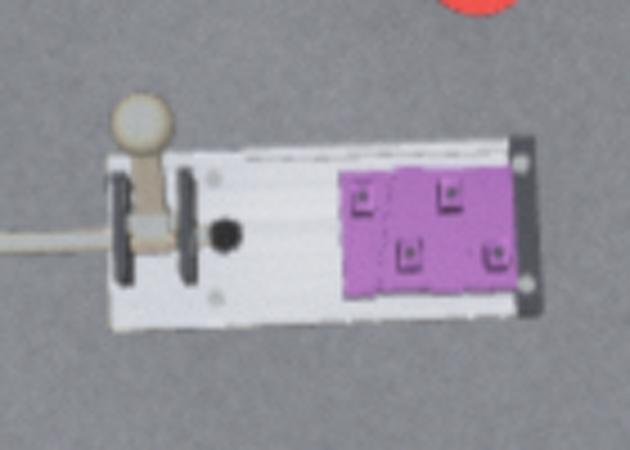

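Request:
{"fn": "arm_command", "kwargs": {
  "moves": "0.058 -0.002 0 0 0 0 -1; 0.058 -0.002 0.03 0 0 0 -1; 0.058 -0.002 0.075 0 0 0 -1; 0.058 -0.002 0.095 0 0 0 -1; 0.058 -0.002 0.095 0 0 0 -1; 0.058 0.006 0.095 0 0 0 -1; 0.058 0.014 0.095 0 0 0 -1; 0.058 0.022 0.095 0 0 0 -1; 0.058 0.03 0.095 0 0 0 -1; 0.058 0.038 0.095 0 0 0 -1; 0.058 0.046 0.095 0 0 0 -1; 0.058 0.052 0.095 0 0 0 -1; 0.058 0.056 0.095 0 0 0 -1; 0.058 0.056 0.095 0 0 0 -1"
}}

```text
time_s: 42.95
ee_pos: [596.8, 192.3, 28.2]
tool_rot: [1.0, 0.03, -0.001, 0.0]
contact_force: [-1.0, 1.0, 0.6]
grip_width: 0.3
finger_force: 0.0
```

```bash
python3 go.py
```

```text
t 42.95 tcp [596.8 192.3  55.2] yaw 0.061 jig [ -6.1 157. ] tilt [-0.001 -0.001 -1.   ] F [-1.   1.   0.6] w 0.3 q [ 0.2   0.59  1.61 -0.    0.94  1.71]
```

Request:
{"fn": "arm_command", "kwargs": {
  "moves": "0 0.002 0 0 0 0 -1; 0 0.004 0 0 0 0 -1; 0 0.005 0 0 0 0 -1; 0 0.006 0 0 0 0 -1; 0 0.007 0 0 0 0 -1; 0 0.008 0 0 0 0 -1"
}}

```text
time_s: 43.7
ee_pos: [597.3, 186.0, 28.3]
tool_rot: [1.0, 0.03, -0.0, -0.001]
contact_force: [-1.8, 7.6, -0.2]
grip_width: -0.1
finger_force: 4.2
```

Request:
{"fn": "arm_command", "kwargs": {
  "moves": "0 0.001 0 0 0 0 -1; 0 0.001 0 0 0 0 -1"
}}

```text
time_s: 43.95
ee_pos: [597.3, 185.9, 28.3]
tool_rot: [1.0, 0.03, -0.0, -0.001]
contact_force: [-2.3, 8.7, -2.1]
grip_width: 0.3
finger_force: 4.8
```

```bash
python3 go.py; python3 tray.py 4; python3 cam.py side
```

```text
t 43.95 tcp [597.3 185.9  55.3] yaw 0.06 jig [ -5.9 150.6] tilt [-0.001  0.003 -1.   ] F [-2.3  8.7 -2.1] w 0.3 q [0.19 0.59 1.62 0.   0.94 1.7 ]
0.172
[[-1.61000e-01 -1.38525e+02 -2.00000e-03]
 [-1.52200e+00 -1.15790e+02  3.14300e+00]
 [ 1.08000e-01 -8.99840e+01 -0.00000e+00]
 [-2.13300e+00 -6.65090e+01  3.14600e+00]]
ball jig [nan nan] 0 cam~ None
knob jig [ -9.7 150.7] 93
```

View pics/tray4.png

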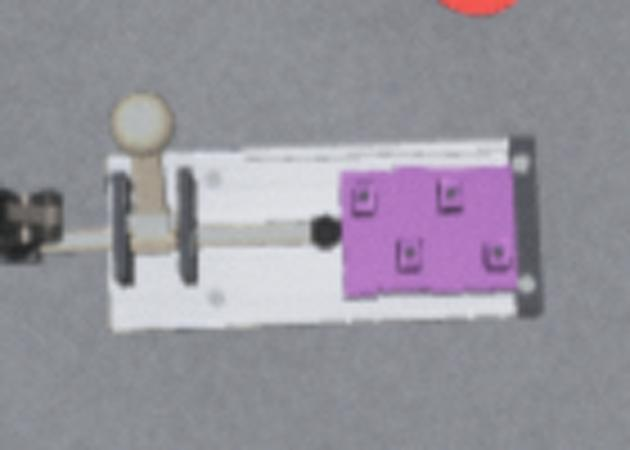

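Request:
{"fn": "arm_command", "kwargs": {
  "moves": "0 -0.006 0 0 0 0 -1; 0 -0.006 -0.05 0 0 0 -1; 0 -0.006 -0.105 0 0 0 -1; 0 -0.006 -0.105 0 0 0 -1; 0.05 0.02 -0.105 0 0 0 -1; 0.096 0.07 -0.105 0 0 0 -1; 0.096 0.1 -0.105 0 0 0 -1; 0.096 0.1 -0.105 0 0 0 -1; 0.096 0.1 -0.105 0 0 0 -1"
}}

```text
time_s: 45.22
ee_pos: [699.1, 90.2, 132.6]
tool_rot: [1.0, 0.03, -0.001, -0.0]
contact_force: [0.5, -0.0, 0.2]
grip_width: -0.1
finger_force: 0.0
```

```bash
python3 go.py "j 90 50 98 0" "j 5 50 98 0"
```

```text
t 45.23 tcp [699.1  90.2 159.6] yaw 0.06 jig [89.8 48.8] tilt [-0.002  0.    -1.   ] F [ 0.5 -0.   0.2] w -0.1 q [0.03 0.57 1.34 0.   1.24 1.54]
j 90 50 98 0 -> 0.0003 -0.0012 0.0616 -0.0 0.002 -0.001
j 5 50 98 0 -> -0.0847 -0.0011 0.0618 -0.0 0.002 -0.001
```

Request:
{"fn": "arm_command", "kwargs": {
  "moves": "0 -0.001 0.04 0 0 0 -1; 0 -0.001 0.061 0 0 0 -1; 0 -0.001 0.061 0 0 0 -1; -0.01 -0.001 0.061 0 0 0 -1; -0.02 -0.001 0.061 0 0 0 -1; -0.03 -0.001 0.061 0 0 0 -1; -0.04 -0.001 0.061 0 0 0 -1; -0.05 -0.001 0.061 0 0 0 -1; -0.058 -0.001 0.061 0 0 0 -1; -0.066 -0.001 0.061 0 0 0 -1; -0.072 -0.001 0.061 0 0 0 -1; -0.078 -0.001 0.061 0 0 0 -1; -0.084 -0.001 0.061 0 0 0 -1; -0.086 -0.001 0.061 0 0 0 -1; -0.086 -0.001 0.061 0 0 0 -1; -0.05 -0.001 0.061 0 0 0 -1; -0.02 -0.001 0.03 0 0 0 -1; -0.02 -0.001 0 0 0 0 -1; -0.02 -0.001 0 0 0 0 -1"
}}

```text
time_s: 47.6
ee_pos: [682.5, 89.9, 136.0]
tool_rot: [1.0, 0.03, 0.003, -0.0]
contact_force: [-0.3, 0.5, -0.5]
grip_width: 0.2
finger_force: 0.0
```

```bash
python3 cam.py side; python3 go.py "j -120 200 160 0"
```

```text
ball jig [-37.6  57.7] 218 cam~ 0.6
knob jig [ -2.9 129. ] 83
t 47.65 tcp [680.8  89.9 161.2] yaw 0.061 jig [71.5 49.6] tilt [ 0.002  0.    -1.   ] F [-0.2  0.1 -0.4] w 0.1 q [0.03 0.54 1.38 0.   1.21 1.54]
j -120 200 160 0 -> -0.1915 -0.1503 0.0008 -0.0 -0.002 -0.0
```

Request:
{"fn": "arm_command", "kwargs": {
  "moves": "0 -0.06 -0.02 0 0 0 -1; 0 -0.12 -0.02 0 0 0 -1; -0.05 -0.17 -0.02 0 0 0 -1; -0.11 -0.18 -0.02 0 0 0 -1; -0.17 -0.19 -0.02 0 0 0 -1; -0.19 -0.2 -0.02 0 0 0 -1; -0.19 -0.2 -0.02 0 0 0 -1; -0.19 -0.2 -0.02 0 0 0 -1"
}}

```text
time_s: 48.65
ee_pos: [479.8, 278.1, 153.5]
tool_rot: [1.0, 0.03, 0.001, -0.0]
contact_force: [0.3, -0.5, 0.3]
grip_width: 0.3
finger_force: 0.0
```

```bash
python3 tray.py 4
python3 - <<'E'
import cv2
a=cv2.imread('pics/last_top.png');cv2.imwrite('pics/fin.png',cv2.resize(a[150:360,210:500],None,fx=2.7,fy=2.7))
E
```

```text
0.169
[[-2.03000e-01 -1.38564e+02 -1.00000e-03]
 [-1.43200e+00 -1.15780e+02  3.13300e+00]
 [ 1.17000e-01 -8.99960e+01 -2.00000e-03]
 [-2.44600e+00 -6.65580e+01  3.14300e+00]]
```

View pics/fin.png

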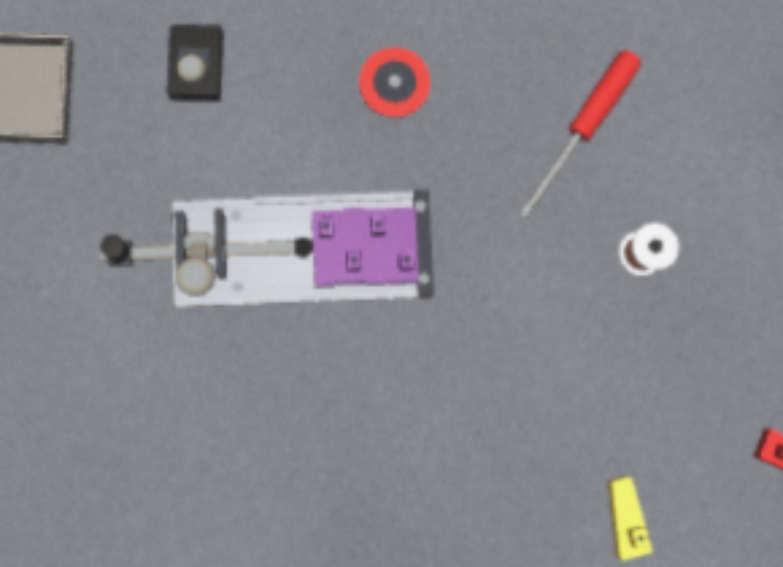

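The lever is over to the robot side (195,275), the nose at (303,247) touches the four-guide row, and the bystanders in view have not moved. Handing in.

```bash
python3 -c "
from workcell import arm
print(arm.finish_job())"
```

```text
the job is handed in; nothing more can be done
None
```

The job is handed in (no verdict was returned): the four purple guides on the bench are in one close head-to-tail row against the end stop, with the rod nose on the row and the cam lever locked. The last picture confirms this and shows no bystander moved in view.

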